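# Lock the site box with a T-key

## Task

Lock the steel box on the bench: swing its dust cover well clear of the keyhole, stand the flat-bladed T-key upright in the keyhole and let go of it, so that you can take it again from above. Then turn it gently back and forth, without forcing it, until its blade drops into the hidden slot at the bottom of the keyhole, and turn it clockwise (seen from above) to the stop, so that the bolt is fully out. Leave the key standing in the lock and the cover open, and leave the socket key and everything else on the bench where it is.

Things in the scene. Friction and masses are not known exactly. Their poses are not given: they have to be found in the camera images.
- box: Fixed grey steel box, 170 (its x) x 200 (its y) x 80 mm high, lock in the middle of its lid. Origin: centre of its underside; z up.
- lock_mouth (a point): Centre of the keyhole's mouth, 100 mm above the bench: the top of a round collar, about 40 mm in outside diameter, that stands 20 mm above the lid. Axes as the box. The keyhole is an upright round bore, 23 mm in diameter and 40 mm deep, with a small funnel at its mouth.
- bore_floor (a point): Centre of the bore's bottom, 40 mm below the mouth; axes as the box, not the slot. Here a disc turns that has a slot 8.5 mm wide, 17 mm deep. The slot's direction is hidden: at first anywhere within 0.6 rad of the box's y axis, either side. Friction (0.12 N m) holds the disc; clockwise from above it turns to a stop 1.4 rad past the box's y axis, the other way to 0.65 rad.
- bolt (a joint): How far the flat bolt (24 mm wide) sticks out of the box's +x face below the lid, m: 0 drawn back, 0.020 fully out. The disc pushes it out after some lost motion: it does not move until the slot is 0.65 rad clockwise of the box's y axis; 16 mm out at 1.15 rad, 20 mm at the disc's stop (1.4 rad). It stays where it is left.
- cover (a joint): Angle of the dust cover, rad: 0 over the keyhole, grows as it swings anticlockwise from above towards the box's +x side, stop at 1.9. A steel plate 5 mm thick, 34 mm wide, its top 109 mm above the bench, with a knob; it stays where it is left (friction 0.04 N m).
- cover_knob (a point): Middle of the exposed height of the cover's upright round black knob, 18 mm in diameter, rising 35 mm from the cover's top (the knob's top is 144 mm above the bench; this point 128 mm). 50 mm from the pivot, exactly above the keyhole when the cover is at 0.
- cover_pivot (a point): On the cover's upright pivot axis, 50 mm to the box's +y side of the keyhole, 128 mm above the bench.
- key_grip (a point): T-key with the flat blade, about 0.3 kg: a point on the axis of its round steel shank (20 mm in diameter), 75 mm above the blade's end. z runs up the shank to the crossbar, y along the crossbar, which is also the blade's width; half a turn about z leaves the key the same. With the blade resting on the disc this point is 35 mm above the mouth; with the blade in the slot, 21 mm.
- key_bar (a point): Centre of the key's black crossbar, 164 mm above the blade's end: 100 mm long (y), 24 mm wide (x), 18 mm high (z).
- key_tip (a point): Centre of the end face of the key's blade, which is 18 (y) x 6 (x) x 14 mm. The round shank above it goes up to 155 mm from this point; the key is 173 mm long in all.
- socket_key_grip (a point): The other T-key, alike but with a shorter crossbar (70 mm) and a round socket end 28 mm in diameter, 28 mm long, that fits no keyhole here; same point and axes. On the other stand; not to be moved.
- stand_a: Fixed steel stand of the flat-bladed key: base 140 x 70 x 8 mm, origin under its centre. The key leans at 45 degrees in its middle plane, blade low at -x on a foot, crossbar level and high at +x (to 170 mm). The shank lies on a 12 mm wide strip and in two forks, 33 to 47 and 121 to 135 mm from the blade's end; between them both its sides are free.
- stand_b: Fixed stand of the socket key, the same.
- tin: Red tin, 68 mm in diameter, 45 mm high (bystander).
- tube: Standing aluminium cylinder, 58 mm in diameter, 125 mm high (bystander).
- hammer: Hammer, 280 mm long, lying (bystander).
- driver: Screwdriver, 200 mm long, lying (bystander).
- rule: Folded yellow rule, 120 x 30 x 14 mm (bystander).
- tape: Black tape measure, 70 x 35 x 60 mm high (bystander).
- jar: Grey jar, 64 mm in diameter, 85 mm high (bystander).

How it is judged:
By the outcome, as a careful person would: the job done as asked, in the order asked, and still so for the second after the job is handed in, with the robot touching nothing.
It also fails if it takes over 72 s, if anything falls off the work surface, if the arm or the gripper's body presses on something with over 40 N, if the wrist force passes 120 N, or if a joint passes its speed limit or range.

## Robot

A 7-joint arm with a two-finger parallel gripper is mounted at the origin on the work surface. World frame = base frame: x ahead of the robot, y to its left, z up, the work surface at z = 0. Lengths are in m, angles in rad, forces in N, time in s.
With the tool pointing down it reaches from about 0.425 to 0.875 m from the base axis. Payload 4.7 kg.
Tool frame: the origin (TCP) lies between the finger pads; the fingertips stand 14 mm ahead of it and the grasp point (between the pads) lies 5 mm behind it; z points along the fingers, y is the line along which they close (so a half turn about z gives the same grasp; the last joint's range is limited). The gripper opens to 87 mm and grips with 3 to 60 N. Pads are 19 mm wide; open, the fingers measure 117 mm over their backs; the gripper's body (75 mm by 190 mm) begins 51 mm behind the grasp point.
Start: joints at [1.353, 0.321, -0.07, 1.45, 0.023, 1.371, -0.057], TCP at [0.149, -0.633, 0.203] pointing down, gripper open.
Joint ranges: [-2.86, 2.86], [-0.3, 2.09], [-1.38, 1.24], [0.06, 2.45], [-1.56, 4.7], [0.09, 2.05], [-2.69, 2.69]. Speed limits (rad/s): [2.57, 2.57, 3.14, 3.14, 3.14, 3.14, 3.14].

## Interface

Orientations are given as a rotation vector (axis times angle).
In Python, from bench import ctrl gives the robot as it stands.
- The arm moves only by the tool step_arm, never from a script. Its argument "commands" is a list of rows, each an object with "travel": the shift along the tool's x, y, z in m, a list of three; "turn": the turn, a rotation vector about the tool's x, y, z in degrees, a list of three. A call has 1 to 5 rows; each row is the pose to reach, as a shift and turn from the pose commanded when the call began, along the tool's axes at that moment; what a row does not reach only later rows make up. A row lasts 1/10 s, in which the tool goes at most 50 mm and 8.59 degrees, less where a joint would pass 70% of its speed; a pose out of reach is approached as far as the arm can. A call with a gripper value outside its range is refused whole. "gripper" is the opening, from 0 (shut) to 1 (fully open), set as the call begins (left out, the last holds). The fingers move at their own pace and stop on an object; "force" is the grip in N (left out, the last holds). Time passes only in rows, so rows that repeat a pose let the fingers close. It gives the time, the measured TCP pose, the force, the opening and the grip force at its end, in the units of the state.
- ctrl.get_state(): the state, without advancing time (a new reading comes with each control period).
- ctrl.get_image(name): name is "scene" or "top"; returns the picture (420x560x3 uint8, red, green, blue); there is no depth.
- ctrl.camera_model(name): a dict with "fx", "fy", "cx", "cy" (pixels), "k1" (the pictures are not rectified: a ray, as slopes to the right and down, at radius r is drawn at 1 + k1 r^2 times it, then the intrinsics apply), "R" (3x3) and "t" (3): a world point X has camera coordinates R X + t. Camera axes: x right, y down, z forward; pixel columns grow to the right and rows downward; lengths in m; the calibration is good to about 2 mm. A picture is of the moment at which its call begins. camera_model takes no time and is no camera call.
- ctrl.close_job(): hands the job in; it is judged then, once.
The state is a dict: "time": time; "joint_positions": joint angles; "qd": joint speeds; "joint_torque": joint torques, N m; "position": TCP position; "tool_rot": TCP orientation; "ft_force": force on the tool from outside, world axes, zero at the start; "torque": the same for the moment, N m; "grip_width": opening from 0.0 (shut) to 1.0 (fully open); "grip_force": force on a finger pad.
Only numpy, scipy, OpenCV 4.12 (cv2) and the standard library are available. Lean on these libraries where they do the work, as an engineer would, in place of code of your own. Each camera call takes 0.05 s, during which the arm holds its last target. There are 200 camera calls.

## Working session

There is one attempt and no reset: what is moved stays moved. The work goes in short steps, Python scripts to look and compute and a tool call to move; the robot and the scene stay as the last step left them, time stands still between calls to the robot, and variables do not carry over. Pictures are saved under pics/ and viewed, at most 10 in all, crops included, and the job is handed in when it is done.

Besides the shell and the picture viewer there is one more tool, called as name(argument=value, ...) on one line, values as JSON. step_arm: Moves the arm, as the interface text tells. Its arguments: {"type":"object","properties":{"commands":{"type":"array"},"gripper":{"type":"number"},"force":{"type":"number"}},"required":["commands"]}

```bash
mkdir -p pics; ls; python3 - <<'E'
from bench import ctrl
import cv2
for n in("scene","top"):
    cv2.imwrite(f"pics/{n}0.png",ctrl.get_image(n)[:,:,::-1]); m=ctrl.camera_model(n); print(n,m)
print(ctrl.get_state())
E
```

```text
pics
scene {'fx': 443.657596114245, 'fy': 443.657596114245, 'cx': 284.52843753849504, 'cy': 217.81582626926357, 'k1': -0.07858956028623626, 'R': array([[ 0.66795988,  0.74407861,  0.01328963],
       [ 0.48884046, -0.42522771, -0.76171937],
       [-0.56112798,  0.51529449, -0.64777078]]), 't': array([-0.39853415, -0.18724432,  1.63128079])}
top {'fx': 480.5810746513012, 'fy': 480.5810746513012, 'cx': 279.8641987874983, 'cy': 199.51231570592253, 'k1': -0.1251976763785118, 'R': array([[ 0.01544645, -0.99949272, -0.02785168],
       [-0.99581316, -0.01286768, -0.09050174],
       [ 0.09009745,  0.029133  , -0.99550676]]), 't': array([0.02363576, 0.54168186, 1.22429927])}
{'time': 0.1, 'joint_positions': array([ 1.35311366,  0.32176636, -0.07009188,  1.45159156,  0.02260981,
        1.37080066, -0.0568695 ]), 'qd': array([-0.00224954, -0.00274407,  0.00099242, -0.0020965 , -0.0012552 ,
        0.0020681 , -0.00048164]), 'joint_torque': array([ 5.47167781e-05, -4.92570198e+01, -4.05562464e-01, -3.13398457e+01,
       -6.42277999e-02,  3.94811947e-02,  7.22551499e-05]), 'position': array([ 0.14913823, -0.63209439,  0.20204027]), 'tool_rot': array([-3.11876640e+00, -3.63172295e-01,  4.82219074e-04]), 'ft_force': array([-0.34527524, -0.54459711,  0.44682101]), 'torque': array([-0.0119622 , -0.03556663, -0.0375633 ]), 'grip_force': 0.0, 'grip_width': 1.0014612754095809}
```

View pics/scene0.png

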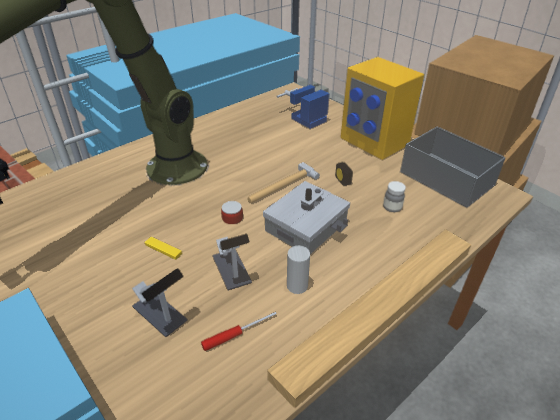

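View pics/top0.png

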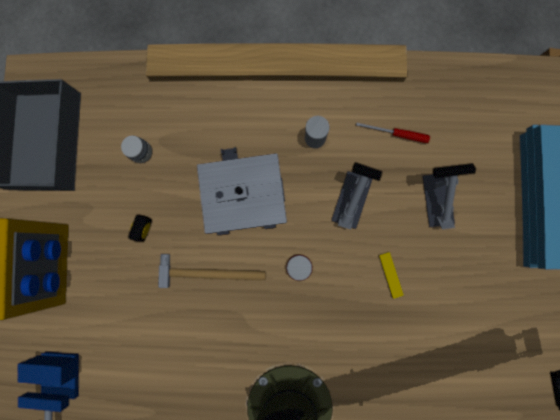

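```bash
python3 - <<'E'
import cv2,numpy as np
t=cv2.imread("pics/top0.png");s=cv2.imread("pics/scene0.png")
f=lambda a,k:cv2.resize(a,None,fx=k,fy=k,interpolation=cv2.INTER_CUBIC)
a=f(t[140:250,190:300],3.6);b=f(t[150:240,400:490],4.4)
c=np.zeros((400,800,3),np.uint8);c[:396,:396]=a;c[:396,400:796]=b
c=cv2.convertScaleAbs(c,alpha=1.6)
cv2.imwrite("pics/ctop.png",c)
a=f(s[175:255,255:360],3.8);b=f(s[260:335,125:195],4.0)
c=np.zeros((310,800,3),np.uint8);c[:304,:399]=a;c[:300,400:680]=b
cv2.imwrite("pics/cscene.png",cv2.convertScaleAbs(c,alpha=1.3))
E
```

```text
(no output)
```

View pics/ctop.png

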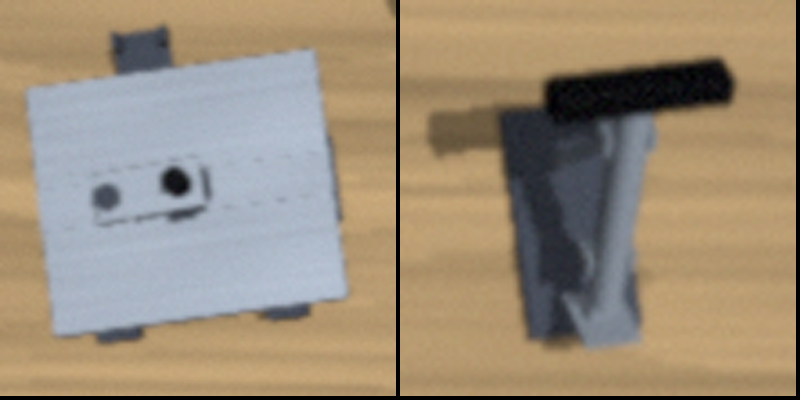

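View pics/cscene.png

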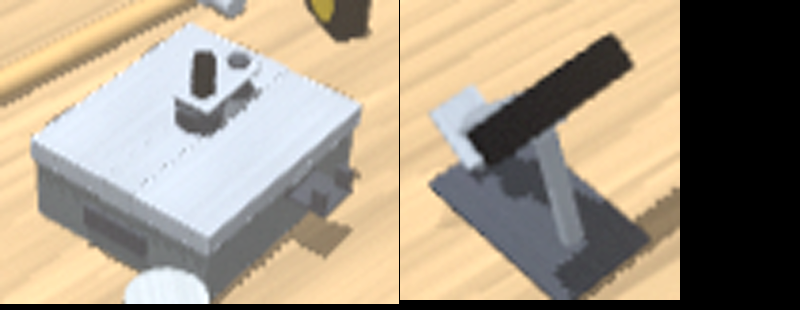

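```bash
cat > h.py <<'E'
import numpy as np,cv2
from bench import ctrl
from scipy.optimize import least_squares
from scipy.spatial.transform import Rotation as Ro
M={n:ctrl.camera_model(n) for n in("scene","top")}
def K(m): return np.array([[m['fx'],0,m['cx']],[0,m['fy'],m['cy']],[0,0,1.]])
def proj(n,P):
    m=M[n];return cv2.projectPoints(np.atleast_2d(P).astype(float),cv2.Rodrigues(m['R'])[0],m['t'],K(m),np.array([m['k1'],0,0,0.]))[0][:,0]
def back(n,uv,z):
    m=M[n];p=cv2.undistortPoints(np.array([[uv]],float),K(m),np.array([m['k1'],0,0,0.]))[0,0]
    d=m['R'].T@np.array([*p,1]);c=-m['R'].T@m['t'];return c+d*(z-c[2])/d[2]
def cuboid(c,R,s): # corners
    g=np.array([[a,b,e] for a in(-.5,.5) for b in(-.5,.5) for e in(-.5,.5)])*s
    return c+g@R.T
def rect(pts):
    (cx,cy),(w,h),a=cv2.minAreaRect(np.asarray(pts,np.float32))
    if w<h:a+=90
    return cx,cy,a%180,max(w,h)
E
python3 - <<'E'
from h import *
im={n:cv2.imread(f"pics/{n}0.png") for n in M}
roi={"top":(425,480,155,190),"scene":(135,190,262,305)}
ob={}
for n,(a,b,c,d) in roi.items():
    m=(im[n][c:d,a:b].max(2)<(38 if n=="scene" else 26)).astype(np.uint8)
    k,l,st,ce=cv2.connectedComponentsWithStats(m);i=1+st[1:,4].argmax()
    ys,xs=np.where(l==i); p=np.c_[xs+a,ys+c]
    ob[n]=rect(p);print(n,ob[n],st[i])
def f(v):
    r=[]
    c,s=np.cos(v[3]),np.sin(v[3]);d=np.array([c*.7071,s*.7071,.7071]);y=np.array([-s,c,0]);x=np.cross(y,d)
    for n in M:
        q=rect(proj(n,cuboid(v[:3],np.c_[x,y,d],[.024,.1,.018])))
        e=np.array(q)-ob[n]; e[2]=(e[2]+90)%180-90
        r+=[e[0],e[1],e[2]*.35]
    return r
s=least_squares(f,[.6,-.4,.155,0],x_scale=[.01,.01,.01,.1],diff_step=1e-4);print(s.x,np.round(s.fun,2))
# box
uv=np.array([(28,88),(315,50),(347,296),(54,334)])/3.6-.36+[190,140]
P=np.array([back("top",u,.08) for u in uv]);print(P,P.mean(0),[np.linalg.norm(P[i]-P[i-1]) for i in range(4)])
uv=np.array([(192,22),(362,103),(213,240),(32,143)])/3.8-.36+[255,175]
P2=np.array([back("scene",u,.08) for u in uv]);print(P2,P2.mean(0),[np.linalg.norm(P2[i]-P2[i-1]) for i in range(4)])
print("knob",back("top",np.array((176,180))/3.6-.36+[190,140],.140),"piv",back("top",np.array((106,196))/3.6-.36+[190,140],.111))
print("knobS",back("scene",np.array((203,55))/3.8-.36+[255,175],.144),"piv",back("scene",np.array((239,59))/3.8-.36+[255,175],.111))
E
```

```text
top (453.3771057128906, 170.9556121826172, 173.2901611328125, 41.65390396118164) [  8   9  42  15 378]
scene (159.51620483398438, 286.3973083496094, 143.97262954711914, 36.834251403808594) [  7  11  34  28 324]
[ 0.6015129  -0.38390313  0.15137452  0.14173029] [ 1.16  0.04  0.2   1.04  0.64 -0.18]
[[0.62340404 0.23927933 0.08      ]
 [0.65206407 0.03833494 0.08      ]
 [0.48099717 0.0135956  0.08      ]
 [0.45166408 0.2157069  0.08      ]] [0.55203234 0.12672919 0.08      ] [np.float64(0.173350145743479), np.float64(0.2029779441718585), np.float64(0.17284651658054997), np.float64(0.2042288175350601)]
[[0.45051823 0.2198347  0.08      ]
 [0.62098164 0.2461106  0.08      ]
 [0.65747976 0.04164541 0.08      ]
 [0.4853982  0.01298485 0.08      ]] [0.55359446 0.13014389 0.08      ] [np.float64(0.20977004798721188), np.float64(0.1724766584540318), np.float64(0.2076972022170855), np.float64(0.17445197546419092)]
knob [0.55311084 0.12635915 0.14      ] piv [0.54485803 0.17707471 0.111     ]
knobS [0.55018335 0.13165287 0.144     ] piv [0.54214206 0.18191268 0.111     ]
```

```bash
cat >> h.py <<'E'
def goal(pos,yaw,tilt=0,p0=None,r0=None,axis=None):
    """tool x yaw; tilt>0 tips tool z outward (towards tool-x heading)"""
    s=ctrl.get_state();p=s['position'] if p0 is None else np.array(p0);R=Ro.from_rotvec(s['tool_rot'] if r0 is None else r0)
    T=Ro.from_euler('z',yaw)*Ro.from_euler('y',-tilt)*Ro.from_euler('x',np.pi)
    return np.round(R.inv().apply(np.array(pos)-p)*1000,1),np.round((R.inv()*T).as_rotvec(degrees=True),2)
def show():
    s=ctrl.get_state();R=Ro.from_rotvec(s['tool_rot']).as_matrix()
    print(s['time'],'p',s['position'].round(4),'yaw',round(float(np.arctan2(R[1,0],R[0,0])),4),'z',R[:,2].round(3),'F',s['ft_force'].round(2),'M',s['torque'].round(3),'w',round(s['grip_width']*87,1),round(s['grip_force'],1),'q',s['joint_positions'].round(2))
E
python3 - <<'E'
from h import *
show()
print(goal([.45,-.42,.3],.15)); print(goal([.552,.129,.23],.15,p0=[.45,-.42,.3],r0=(Ro.from_euler('z',.15)*Ro.from_euler('x',np.pi)).as_rotvec()))
E
```

```text
0.1 p [ 0.1491 -0.6321  0.202 ] yaw 0.2319 z [-0.001  0.002 -1.   ] F [-0.35 -0.54  0.45] M [-0.012 -0.036 -0.038] w 87.1 0.0 q [ 1.35  0.32 -0.07  1.45  0.02  1.37 -0.06]
(array([ 341.5, -137.5,  -97.8]), array([-0.1 ,  0.01,  4.69]))
(array([ 182.9, -527.6,   70. ]), array([-0., -0., -0.]))
```

step_arm(commands=[{"travel": [0.34,-0.137,-0.1],"turn": [0,0,4.7]},{"travel": [0.34,-0.137,-0.1],"turn": [0,0,4.7]},{"travel": [0.34,-0.137,-0.1],"turn": [0,0,4.7]},{"travel": [0.34,-0.137,-0.1],"turn": [0,0,4.7]},{"travel": [0.34,-0.137,-0.1],"turn": [0,0,4.7]}])

```text
time: 0.6
position: [0.3475, -0.492, 0.269]
tool_rot: [-3.133, -0.235, 0.001]
ft_force: [1.8, -0.5, -0.4]
grip_width: 0.998
grip_force: 0.0
```

```bash
python3 - <<'E'
from h import *
show();print(goal([.552,.129,.23],.15),goal([.552,.0,.25],.15))
E
```

```text
0.6 p [ 0.3475 -0.492   0.269 ] yaw 0.1496 z [-0.  0. -1.] F [ 1.82 -0.53 -0.42] M [-0.062 -0.008  0.007] w 86.8 0.0 q [ 1.08  0.2  -0.2   1.47  0.04  1.47 -0.54]
(array([ 294.8, -583.5,   39.1]), array([-0.02,  0.02, -0.02])) (array([ 275.6, -456. ,   19.1]), array([-0.02,  0.02, -0.02]))
```

step_arm(commands=[{"travel": [0.022,-0.044,0]},{"travel": [0.044,-0.088,0]},{"travel": [0.066,-0.132,0]},{"travel": [0.088,-0.176,0]},{"travel": [0.11,-0.22,0]}])

```text
$.commands[0]: bad value
```

step_arm(commands=[{"travel": [0.022,-0.044,0]},{"travel": [0.044,-0.088,0]},{"travel": [0.066,-0.132,0]},{"travel": [0.088,-0.176,0]},{"travel": [0.11,-0.22,0]}])

```text
$.commands[0]: bad value
```

step_arm(commands=[{"travel": [0.022,-0.044,0]},{"travel": [0.044,-0.088,0]},{"travel": [0.06,-0.115,0]},{"travel": [0.07,-0.135,0]},{"travel": [0.07,-0.135,0]}])

```text
$.commands[0]: bad value
```

```bash
python3 - <<'E'
from h import *
show();print(goal([.552,.1285,.135],.152))
a=cv2.cvtColor(ctrl.get_image("top"),4)[110:260,160:310];b=cv2.cvtColor(ctrl.get_image("scene"),4)[100:250,230:380]
cv2.imwrite("pics/k1.png",cv2.resize(np.hstack([a,b]),None,fx=2.6,fy=2.6,interpolation=2))
E
```

```text
0.6 p [ 0.3475 -0.492   0.269 ] yaw 0.1496 z [-0.  0. -1.] F [ 1.82 -0.53 -0.42] M [-0.062 -0.008  0.007] w 86.8 0.0 q [ 1.08  0.2  -0.2   1.47  0.04  1.47 -0.54]
(array([ 294.8, -583. ,  134.1]), array([-0.02,  0.02, -0.14]))
```

View pics/k1.png

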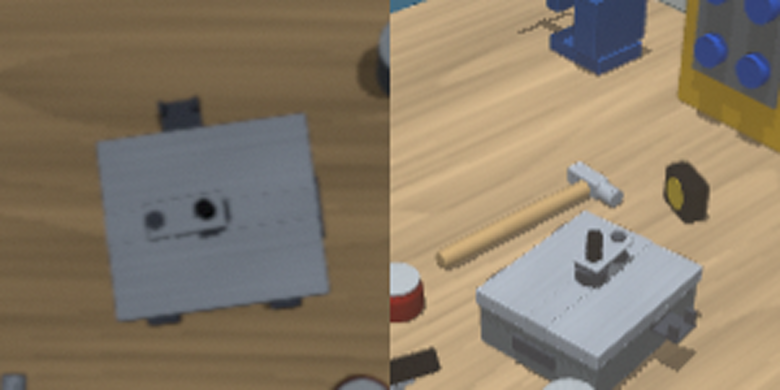

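The moves were refused because "turn" was missing, and the picture shows the cover still closed with the knob at about (205,209) in the crop. I'll repeat them with turns.

step_arm(commands=[{"travel": [0.022,-0.044,0],"turn": [0,0,0]},{"travel": [0.044,-0.088,0],"turn": [0,0,0]},{"travel": [0.066,-0.132,0],"turn": [0,0,0]},{"travel": [0.088,-0.176,0],"turn": [0,0,0]},{"travel": [0.11,-0.22,0],"turn": [0,0,0]}])

```text
time: 1.2
position: [0.4222, -0.2577, 0.2685]
tool_rot: [3.133, 0.235, -0.001]
ft_force: [0.4, 0.3, 0.3]
grip_width: 1.001
grip_force: 0.0
```

step_arm(commands=[{"travel": [0.022,-0.044,0],"turn": [0,0,0]},{"travel": [0.044,-0.088,0],"turn": [0,0,0]},{"travel": [0.066,-0.132,0],"turn": [0,0,0]},{"travel": [0.088,-0.176,0],"turn": [0,0,0]},{"travel": [0.11,-0.22,0],"turn": [0,0,0]}])

```text
time: 1.7
position: [0.4982, -0.024, 0.2687]
tool_rot: [3.132, 0.234, -0.0]
ft_force: [1.7, -0.1, -0.1]
grip_width: 0.998
grip_force: 0.0
```

step_arm(commands=[{"travel": [0.022,-0.044,0],"turn": [0,0,0]},{"travel": [0.044,-0.088,0],"turn": [0,0,0]},{"travel": [0.06,-0.115,0],"turn": [0,0,0]},{"travel": [0.073,-0.141,0],"turn": [0,0,0]},{"travel": [0.073,-0.141,0],"turn": [0,0,0]}])

```text
time: 2.2
position: [0.5489, 0.1298, 0.2682]
tool_rot: [-3.128, -0.246, 0.001]
ft_force: [-0.3, -0.2, 0.3]
grip_width: 1.003
grip_force: 0.0
```

```bash
python3 - <<'E'
from h import *
show();print(goal([.552,.1285,.135],.152))
a=cv2.cvtColor(ctrl.get_image("top"),4)[110:260,160:310];b=cv2.cvtColor(ctrl.get_image("scene"),4)[100:250,230:380]
cv2.imwrite("pics/k2.png",cv2.resize(np.hstack([a,b]),None,fx=2.6,fy=2.6,interpolation=2))
E
```

```text
2.2 p [0.5489 0.1298 0.2682] yaw 0.1573 z [-0.001  0.003 -1.   ] F [-0.31 -0.16  0.28] M [0.01  0.012 0.004] w 87.3 0.0 q [ 0.42  0.18 -0.79  1.54  0.13  1.47 -1.79]
(array([  3. ,   2.3, 133.2]), array([-0.2 ,  0.04,  0.3 ]))
```

step_arm(commands=[{"travel": [0.003,0.002,0.03],"turn": [0,0,0]},{"travel": [0.003,0.002,0.06],"turn": [0,0,0]},{"travel": [0.003,0.002,0.09],"turn": [0,0,0]},{"travel": [0.003,0.002,0.115],"turn": [0,0,0]},{"travel": [0.003,0.002,0.137],"turn": [0,0,0]}], gripper=0.5)

```text
time: 2.8
position: [0.5521, 0.1201, 0.1302]
tool_rot: [3.131, 0.23, -0.002]
ft_force: [0.6, -0.5, -0.2]
grip_width: 0.631
grip_force: 0.0
```

step_arm(commands=[{"travel": [0,0,0],"turn": [0,0,0]},{"travel": [0,0,0],"turn": [0,0,0]},{"travel": [0,0,0],"turn": [0,0,0]},{"travel": [0,0,0],"turn": [0,0,0]},{"travel": [0,0,0],"turn": [0,0,0]}], gripper=0.1, force=10)

```text
time: 3.3
position: [0.5532, 0.1232, 0.1329]
tool_rot: [3.133, 0.235, 0.003]
ft_force: [-0.1, -0.6, 0.2]
grip_width: 0.172
grip_force: 0.0
```

```bash
python3 - <<'E'
from h import *
show()
a=cv2.cvtColor(ctrl.get_image("top"),4)[110:260,160:310];b=cv2.cvtColor(ctrl.get_image("scene"),4)[100:250,230:380]
cv2.imwrite("pics/k3.png",cv2.resize(np.hstack([a,b]),None,fx=2.6,fy=2.6,interpolation=2))
E
```

```text
3.3 p [0.5532 0.1232 0.1329] yaw 0.1496 z [ 0.002 -0.    -1.   ] F [-0.14 -0.6   0.18] M [ 0.031 -0.009 -0.071] w 15.0 0.0 q [ 0.4   0.27 -0.77  1.73  0.2   1.22 -1.84]
```

View pics/k3.png

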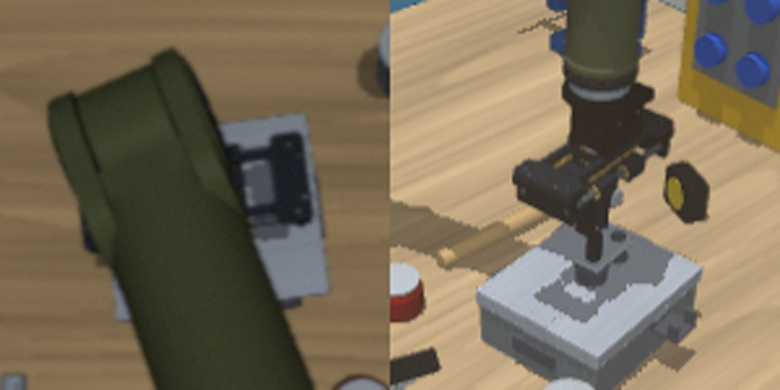

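step_arm(commands=[{"travel": [0,0,0],"turn": [0,0,0]},{"travel": [0,0,0],"turn": [0,0,0]},{"travel": [0,0,0],"turn": [0,0,0]}])

```text
time: 3.7
position: [0.5526, 0.1232, 0.1318]
tool_rot: [3.133, 0.235, -0.0]
ft_force: [0.9, 0.1, 0.9]
grip_width: 0.102
grip_force: 0.0
```

```bash
python3 - <<'E'
from h import *
show()
a=cv2.cvtColor(ctrl.get_image("scene"),4)[170:240,270:360]
cv2.imwrite("pics/k4.png",cv2.resize(a,None,fx=7,fy=7,interpolation=2))
E
```

```text
3.7 p [0.5526 0.1232 0.1318] yaw 0.1499 z [-0. -0. -1.] F [0.87 0.1  0.89] M [0.008 0.022 0.029] w 8.9 0.0 q [ 0.4   0.27 -0.77  1.73  0.2   1.22 -1.84]
```

View pics/k4.png

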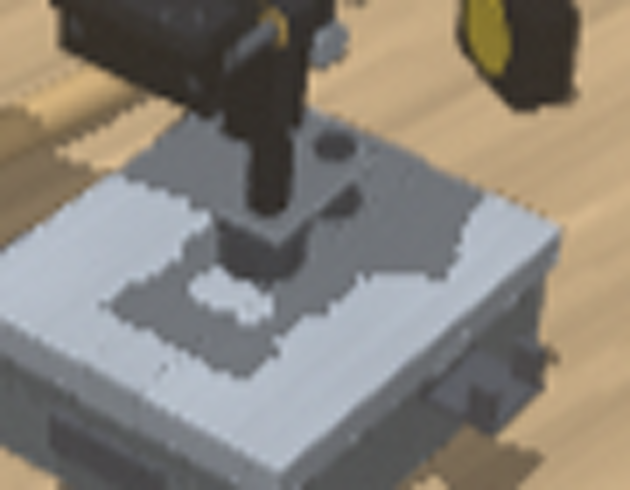

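```bash
python3 - <<'E'
from h import *
for z in (.118,.144): print(z,back("scene",(270+245/7-.43,170+138/7-.43),z))
for p in ([.5526,.1232,.118],[.5526,.1232,.144],[.552,.1285,.109],[.552,.1285,.144]): print(p,(proj("scene",p)[0]-[270,170]+.43)*7)
im=cv2.imread("pics/cscene.png") 
E
```

```text
0.118 [0.51964962 0.14838476 0.118     ]
0.144 [0.54409489 0.12333569 0.144     ]
[0.5526, 0.1232, 0.118] [256.15408614 196.8051922 ]
[0.5526, 0.1232, 0.144] [258.9381343  147.38402716]
[0.552, 0.1285, 0.109] [263.20067534 207.91130788]
[0.552, 0.1285, 0.144] [267.06187483 141.73511139]
```

```bash
python3 - <<'E'
from h import *
s=ctrl.get_state();R=Ro.from_rotvec(s['tool_rot']).as_matrix();p=s['position']
for x in(-.0375,.0375):
  for y in(-.095,.095):
    for z in (-.056,-.10):
      print(x,y,z,((proj("scene",p+R@[x,y,z])[0]-[230,100])*2.6+[390,0]).round(),((proj("top",p+R@[x,y,z])[0]-[160,110])*2.6).round())
E
```

```text
-0.0375 -0.095 -0.056 [615. 156.] [100. 259.]
-0.0375 -0.095 -0.1 [617. 123.] [ 90. 255.]
-0.0375 0.095 -0.056 [509. 230.] [315. 229.]
-0.0375 0.095 -0.1 [509. 196.] [314. 224.]
0.0375 -0.095 -0.056 [668. 179.] [ 90. 175.]
0.0375 -0.095 -0.1 [672. 146.] [ 79. 167.]
0.0375 0.095 -0.056 [564. 258.] [304. 145.]
0.0375 0.095 -0.1 [565. 223.] [302. 136.]
```

```bash
python3 - <<'E'
from h import *
s=ctrl.get_state();R=Ro.from_rotvec(s['tool_rot']).as_matrix();p=s['position']
o=[]
for n,(u,v) in {"scene":(265,130),"top":(180,140)}.items():
    a=cv2.resize(cv2.convertScaleAbs(cv2.cvtColor(ctrl.get_image(n),4)[v:v+100,u:u+(80 if n=="scene" else 120)],alpha=2.2,beta=15),None,fx=4,fy=4,interpolation=2)
    if n=="scene": a=cv2.resize(a,None,fx=1,fy=1)
    for q,c in (([0,0,.014],(0,0,255)),([0,0,-.005],(0,255,0)),([0,0,-.056],(255,0,0))):
        w=(proj(n,p+R@q)[0]-[u,v]+.4)*4; cv2.circle(a,tuple(int(x) for x in w),3,c,-1)
    for q in ([.552,.1285,.109],[.552,.1285,.144]):
        w=(proj(n,q)[0]-[u,v]+.4)*4; cv2.circle(a,tuple(int(x) for x in w),5,(0,255,255),1)
    o.append(a)
cv2.imwrite("pics/k5.png",np.hstack(o))
E
```

```text
(no output)
```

View pics/k5.png

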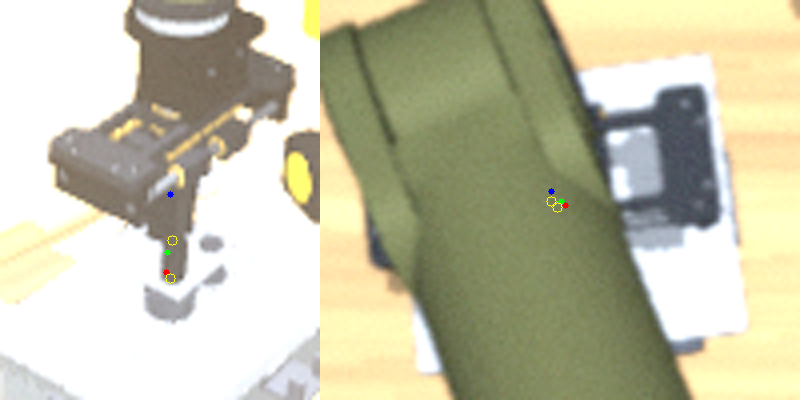

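step_arm(commands=[{"travel": [0,-0.004,0],"turn": [0,0,0]},{"travel": [0,-0.004,0],"turn": [0,0,0]},{"travel": [0,-0.004,0],"turn": [0,0,0]},{"travel": [0,-0.004,0.004],"turn": [0,0,0]},{"travel": [0,-0.004,0.008],"turn": [0,0,0]}], gripper=0.5)

```text
time: 4.35
position: [0.552, 0.127, 0.1235]
tool_rot: [3.133, 0.235, 0.0]
ft_force: [-0.5, -0.6, 0.0]
grip_width: 0.453
grip_force: 0.0
```

step_arm(commands=[{"travel": [0,0,0],"turn": [0,0,0]},{"travel": [0,0,0],"turn": [0,0,0]},{"travel": [0,0,0],"turn": [0,0,0]},{"travel": [0,0,0],"turn": [0,0,0]},{"travel": [0,0,0],"turn": [0,0,0]}], gripper=0.1)

```text
time: 4.85
position: [0.5523, 0.1284, 0.1247]
tool_rot: [-3.131, -0.236, -0.002]
ft_force: [-0.9, 0.6, 7.2]
grip_width: 0.147
grip_force: 3.4
```

step_arm(commands=[{"travel": [0,0,0],"turn": [0,0,0]},{"travel": [0,0,0],"turn": [0,0,0]},{"travel": [0,0,0],"turn": [0,0,0]}])

```text
time: 5.15
position: [0.5527, 0.1279, 0.1249]
tool_rot: [-3.132, -0.235, -0.003]
ft_force: [-0.9, 2.6, 4.9]
grip_width: 0.103
grip_force: 2.8
```

```bash
python3 - <<'E'
from h import *
show()
E
```

```text
5.15 p [0.5527 0.1279 0.1249] yaw 0.1501 z [ 0.002  0.001 -1.   ] F [-0.85  2.64  4.89] M [0.414 0.137 0.021] w 9.0 2.8 q [ 0.39  0.28 -0.77  1.74  0.21  1.2  -1.86]
```

step_arm(commands=[{"travel": [0,0,-0.004],"turn": [0,0,0]},{"travel": [0,0,-0.004],"turn": [0,0,0]},{"travel": [0,0,-0.004],"turn": [0,0,0]},{"travel": [0,0,0.0],"turn": [0,0,0]},{"travel": [0,0,0.004],"turn": [0,0,0]}], gripper=0.5)

```text
time: 5.65
position: [0.5518, 0.1269, 0.1192]
tool_rot: [3.133, 0.235, -0.001]
ft_force: [-0.7, 0.7, -0.5]
grip_width: 0.451
grip_force: 0.0
```

```bash
python3 - <<'E'
from h import *
show()
E
```

```text
5.65 p [0.5518 0.1269 0.1192] yaw 0.1496 z [-0. -0. -1.] F [-0.7   0.74 -0.49] M [ 0.025  0.018 -0.008] w 39.2 0.0 q [ 0.39  0.29 -0.77  1.75  0.21  1.19 -1.86]
```

step_arm(commands=[{"travel": [0,0,0.004],"turn": [0,0,0]},{"travel": [0,0,0.008],"turn": [0,0,0]},{"travel": [0,0,0.011],"turn": [0,0,0]},{"travel": [0,0,0.014],"turn": [0,0,0]},{"travel": [0,0,0.014],"turn": [0,0,0]}])

```text
time: 6.15
position: [0.5517, 0.1271, 0.1053]
tool_rot: [3.133, 0.235, -0.001]
ft_force: [0.4, 1.1, -0.5]
grip_width: 0.5
grip_force: 0.0
```

step_arm(commands=[{"travel": [0,0,0],"turn": [0,0,0]},{"travel": [0,0,0],"turn": [0,0,0]},{"travel": [0,0,0],"turn": [0,0,0]},{"travel": [0,0,0],"turn": [0,0,0]},{"travel": [0,0,0],"turn": [0,0,0]}], gripper=0.1, force=8)

```text
time: 6.65
position: [0.5519, 0.1286, 0.1059]
tool_rot: [-3.131, -0.236, -0.001]
ft_force: [0.8, 3.2, -1.0]
grip_width: 0.201
grip_force: 8.0
```

```bash
python3 - <<'E'
from h import *
show()
E
```

```text
6.65 p [0.5519 0.1286 0.1059] yaw 0.1507 z [ 0.     0.002 -1.   ] F [ 0.79  3.21 -1.05] M [ 0.712  0.011 -0.011] w 17.4 8.0 q [ 0.39  0.3  -0.77  1.76  0.22  1.17 -1.87]
```

step_arm(commands=[{"travel": [0.007,-0.0005,0],"turn": [0,0,-8]},{"travel": [0.0138,-0.0019,0],"turn": [0,0,-16]},{"travel": [0.0203,-0.0043,0],"turn": [0,0,-24]},{"travel": [0.0265,-0.0076,0],"turn": [0,0,-32]},{"travel": [0.0321,-0.0117,0],"turn": [0,0,-40]}])

```text
time: 7.15
position: [0.5816, 0.1448, 0.106]
tool_rot: [-2.858, -1.301, 0.001]
ft_force: [-2.2, 2.9, 0.9]
grip_width: 0.207
grip_force: 8.0
```

step_arm(commands=[{"travel": [0,0,0],"turn": [0,0,0]},{"travel": [0,0,0],"turn": [0,0,0]}])

```text
time: 7.35
position: [0.5814, 0.1447, 0.1059]
tool_rot: [-2.863, -1.288, 0.0]
ft_force: [-1.3, 3.7, 1.2]
grip_width: 0.204
grip_force: 8.0
```

```bash
python3 - <<'E'
from h import *
show()
E
```

```text
7.35 p [0.5814 0.1447 0.1059] yaw 0.8456 z [-0.001  0.002 -1.   ] F [-1.29  3.65  1.24] M [ 0.901  0.408 -0.061] w 17.8 8.0 q [ 0.42  0.41 -0.87  1.68  0.33  1.21 -1.26]
```

Works well; continue the swing.

step_arm(commands=[{"travel": [0.007,-0.0005,0],"turn": [0,0,-8]},{"travel": [0.0138,-0.0019,0],"turn": [0,0,-16]},{"travel": [0.0203,-0.0043,0],"turn": [0,0,-24]},{"travel": [0.0265,-0.0076,0],"turn": [0,0,-32]},{"travel": [0.0321,-0.0117,0],"turn": [0,0,-40]}])

```text
time: 7.85
position: [0.5941, 0.175, 0.1059]
tool_rot: [2.246, 2.196, -0.002]
ft_force: [-3.1, 1.2, 2.1]
grip_width: 0.204
grip_force: 8.0
```

step_arm(commands=[{"travel": [0.007,-0.0005,0],"turn": [0,0,-8]},{"travel": [0.0121,-0.0015,0],"turn": [0,0,-14]},{"travel": [0.0121,-0.0015,0],"turn": [0,0,-14]},{"travel": [0.0121,-0.0015,0],"turn": [0,0,-14]}])

```text
time: 8.25
position: [0.5933, 0.1871, 0.1059]
tool_rot: [1.97, 2.447, -0.0]
ft_force: [-1.7, 2.4, 2.5]
grip_width: 0.203
grip_force: 8.0
```

```bash
python3 - <<'E'
from h import *
show()
for k in range(3):
    p=np.array([[.5519,.1286],[.5814,.1447],ctrl.get_state()['position'][:2]])
A=np.c_[2*p,np.ones(3)];s=np.linalg.solve(A,(p**2).sum(1));c=s[:2];print('pivot',c,'r',np.sqrt(s[2]+c@c))
# radius-fixed fit
f=least_squares(lambda c:np.linalg.norm(p-c,axis=1)-.05,[.545,.178]);print(f.x,f.fun)
E
```

```text
8.25 p [0.5933 0.1871 0.1059] yaw 1.7861 z [ 0. -0. -1.] F [-1.66  2.36  2.53] M [ 0.483  0.208 -0.006] w 17.7 8.0 q [ 0.44  0.53 -1.04  1.62  0.48  1.27 -0.47]
pivot [0.54404365 0.17807158] r 0.05009151238350184
[0.54413588 0.17800879] [ 1.51021123e-05 -1.91023875e-05  1.20966830e-05]
```

step_arm(commands=[{"travel": [0,0,0],"turn": [0,0,0]},{"travel": [0,0,0],"turn": [0,0,0]},{"travel": [0,0,0],"turn": [0,0,0]},{"travel": [0,0,-0.03],"turn": [0,0,0]},{"travel": [0,0,-0.07],"turn": [0,0,0]}], gripper=0.5)

```text
time: 8.75
position: [0.592, 0.1858, 0.1743]
tool_rot: [-1.965, -2.449, 0.007]
ft_force: [1.1, -0.8, -0.4]
grip_width: 0.482
grip_force: 0.0
```

step_arm(commands=[{"travel": [-0.02,-0.01,-0.03],"turn": [0,0,8]},{"travel": [-0.05,-0.01,-0.06],"turn": [0,0,16]},{"travel": [-0.09,-0.01,-0.08],"turn": [0,0,24]},{"travel": [-0.13,-0.02,-0.1],"turn": [0,0,32]},{"travel": [-0.17,-0.02,-0.1],"turn": [0,0,40]}], gripper=1.0)

```text
time: 9.25
position: [0.6117, 0.0156, 0.2793]
tool_rot: [2.687, 1.621, 0.006]
ft_force: [0.1, 0.7, -0.3]
grip_width: 0.872
grip_force: 0.0
```

```bash
python3 - <<'E'
from h import *
show();print(goal([.539,-.390,.25],.142))
E
```

```text
9.25 p [0.6117 0.0156 0.2793] yaw 1.0856 z [ 0.005 -0.001 -1.   ] F [ 0.11  0.69 -0.27] M [ 0.015 -0.109 -0.067] w 75.9 0.0 q [ 0.67  0.34 -0.95  1.41  0.28  1.53 -0.75]
(array([-392.8,  124.7,   29.5]), array([ 0.24, -0.2 , 54.07]))
```

step_arm(commands=[{"travel": [-0.045,0.014,0],"turn": [0,0,8]},{"travel": [-0.09,0.028,0],"turn": [0,0,16]},{"travel": [-0.135,0.042,0],"turn": [0,0,24]},{"travel": [-0.18,0.057,0],"turn": [0,0,32]},{"travel": [-0.225,0.071,0],"turn": [0,0,40]}])

```text
time: 9.75
position: [0.5694, -0.2177, 0.276]
tool_rot: [3.082, 0.604, -0.0]
ft_force: [0.6, -0.1, -0.3]
grip_width: 1.001
grip_force: 0.0
```

```bash
python3 - <<'E'
from h import *
show();print(goal([.539,-.390,.20],.142))
a=ctrl.get_image("top");cv2.imwrite("pics/top1.png",cv2.cvtColor(a,4))
E
```

```text
9.75 p [ 0.5694 -0.2177  0.276 ] yaw 0.3871 z [ 0.    -0.001 -1.   ] F [ 0.57 -0.05 -0.3 ] M [-0.066 -0.019 -0.079] w 87.1 0.0 q [ 0.92  0.29 -0.75  1.42  0.2   1.51 -1.  ]
(array([-93.1, 148. ,  76.2]), array([7.000e-02, 1.000e-02, 1.404e+01]))
```

step_arm(commands=[{"travel": [-0.025,0.038,0],"turn": [0,0,4]},{"travel": [-0.05,0.076,0],"turn": [0,0,8]},{"travel": [-0.075,0.114,0],"turn": [0,0,12]},{"travel": [-0.093,0.148,0.03],"turn": [0,0,14]},{"travel": [-0.093,0.148,0.076],"turn": [0,0,14]}])

```text
time: 10.3
position: [0.5394, -0.3973, 0.2009]
tool_rot: [3.126, 0.216, 0.004]
ft_force: [1.0, -0.6, -0.6]
grip_width: 1.002
grip_force: 0.0
```

step_arm(commands=[{"travel": [0,0,0],"turn": [0,0,0]}])

```text
time: 10.4
position: [0.5362, -0.3875, 0.1922]
tool_rot: [-3.125, -0.23, 0.016]
ft_force: [-0.7, 0.9, -1.1]
grip_width: 1.003
grip_force: 0.0
```

```bash
python3 - <<'E'
from h import *
show();print(goal([.539,-.391,.06],.142))
o=[]
for n,(u,v) in {"scene":(110,210),"top":(390,120)}.items():
    a=cv2.resize(cv2.convertScaleAbs(cv2.cvtColor(ctrl.get_image(n),4)[v:v+130,u:u+100],alpha=1.7,beta=5),None,fx=4,fy=4,interpolation=2)
    for z,c in ((.092,(0,0,255)),):
        for q in ([.539,-.391,z],):
            w=(proj(n,q)[0]-[u,v]+.4)*4; cv2.circle(a,tuple(int(x) for x in w),3,c,-1)
    o.append(a)
cv2.imwrite("pics/k6.png",np.hstack(o))
E
```

```text
10.4 p [ 0.5362 -0.3875  0.1922] yaw 0.1469 z [-0.011  0.007 -1.   ] F [-0.67  0.9  -1.13] M [0.016 0.04  0.043] w 87.2 0.0 q [ 1.05  0.43 -0.63  1.4   0.25  1.4  -1.01]
(array([  3.5,   5. , 132.1]), array([-0.5 ,  0.56,  0.28]))
```

View pics/k6.png

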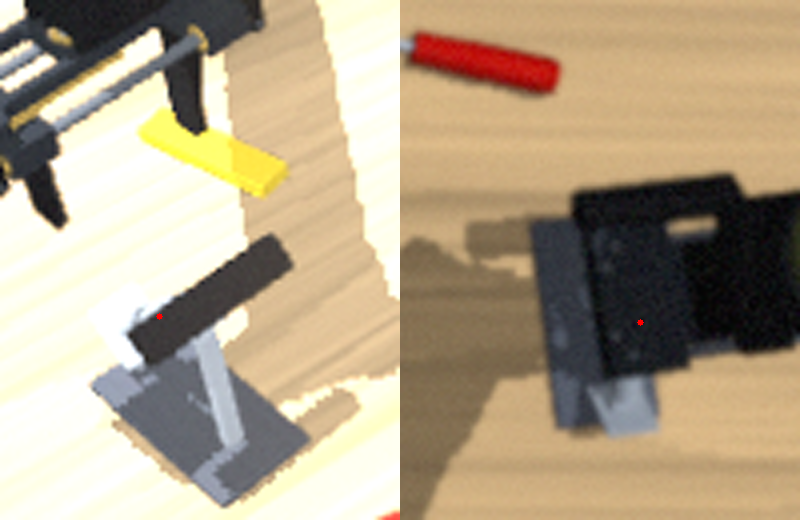

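```bash
python3 - <<'E'
from h import *
s=ctrl.get_state();p=s['position'];R=Ro.from_rotvec(s['tool_rot']).as_matrix()
for z in (.178,.21,.22,.23):
    for y in (-.0435,.0435):
        q=p+R@[0,y,0];q[2]=z;print(z,y,(proj("scene",q)[0]-[110,210]+.4)*4)
# shank line check in top: back-project lower end & bar for lean line
for uv,z in (((453.4,170.9),.155),((446.6-.3,220.5-.3),.045)): print(back("top",uv,z))
E
```

```text
0.178 -0.0435 [199.77759864 176.42970165]
0.178 0.0435 [ 77.68914479 259.64938983]
0.21 -0.0435 [190.3332837  137.16021988]
0.21 0.0435 [ 65.11257965 220.26215855]
0.22 -0.0435 [187.31157496 124.55680385]
0.22 0.0435 [ 61.08292286 207.60134925]
0.23 -0.0435 [184.25551881 111.79067784]
0.23 0.0435 [ 57.00461516 194.76739643]
[ 0.60252205 -0.3806406   0.155     ]
[ 0.49175519 -0.39676488  0.045     ]
```

step_arm(commands=[{"travel": [0.002,0.002,0.03],"turn": [0,0,0]},{"travel": [0.002,0.002,0.06],"turn": [0,0,0]},{"travel": [0.002,0.002,0.06],"turn": [0,0,0]},{"travel": [0.002,0.002,0.06],"turn": [0,0,0]}])

```text
time: 10.9
position: [0.5451, -0.3889, 0.1427]
tool_rot: [3.131, 0.237, 0.004]
ft_force: [0.2, 0.4, 0.3]
grip_width: 0.996
grip_force: 0.0
```

```bash
python3 - <<'E'
from h import *
show();print(goal([.539,-.3895,.055],.143))
E
```

```text
10.9 p [ 0.5451 -0.3889  0.1427] yaw 0.1513 z [ 0.003 -0.002 -1.   ] F [0.19 0.39 0.33] M [ 0.008 -0.004  0.003] w 86.6 0.0 q [ 1.04  0.46 -0.62  1.46  0.27  1.3  -1.02]
(array([-6.3, -0.5, 87.7]), array([ 0.11, -0.13,  0.48]))
```

step_arm(commands=[{"travel": [-0.006,0,0.02],"turn": [0,0,0.5]},{"travel": [-0.006,0,0.045],"turn": [0,0,0.5]},{"travel": [-0.006,0,0.07],"turn": [0,0,0.5]},{"travel": [-0.006,0,0.088],"turn": [0,0,0.5]},{"travel": [-0.006,0,0.088],"turn": [0,0,0.5]}])

```text
time: 11.4
position: [0.5372, -0.3897, 0.0512]
tool_rot: [-3.133, -0.222, 0.002]
ft_force: [-0.2, 0.6, 0.2]
grip_width: 1.0
grip_force: 0.0
```

step_arm(commands=[{"travel": [0,0,0],"turn": [0,0,0]},{"travel": [0,0,0],"turn": [0,0,0]},{"travel": [0,0,0],"turn": [0,0,0]},{"travel": [0,0,0],"turn": [0,0,0]},{"travel": [0,0,0],"turn": [0,0,0]}], gripper=0.4, force=8)

```text
time: 11.9
position: [0.5377, -0.3904, 0.0524]
tool_rot: [3.133, 0.221, 0.001]
ft_force: [0.5, -0.3, 0.3]
grip_width: 0.633
grip_force: 0.0
```

step_arm(commands=[{"travel": [0,0,0],"turn": [0,0,0]},{"travel": [0,0,0],"turn": [0,0,0]},{"travel": [0,0,0],"turn": [0,0,0]},{"travel": [0,0,0],"turn": [0,0,0]},{"travel": [0,0,0],"turn": [0,0,0]}], gripper=0.1, force=8)

```text
time: 12.4
position: [0.5374, -0.3898, 0.0518]
tool_rot: [-3.133, -0.221, 0.001]
ft_force: [-0.3, 0.4, 0.8]
grip_width: 0.231
grip_force: 8.0
```

```bash
python3 - <<'E'
from h import *
show();print(goal([.539,-.3895,.055],.143))
E
```

```text
12.4 p [ 0.5374 -0.3898  0.0518] yaw 0.1411 z [-0.001  0.001 -1.   ] F [-0.26  0.43  0.82] M [ 0.307  0.166 -0.047] w 20.1 8.0 q [ 1.03  0.53 -0.59  1.56  0.31  1.15 -1.06]
(array([ 1.7, -0.1, -3.2]), array([-0.04,  0.02, -0.11]))
```

step_arm(commands=[{"travel": [0,0,0],"turn": [0,0,0]},{"travel": [0,0,0],"turn": [0,0,0]},{"travel": [0,0,0],"turn": [0,0,0]},{"travel": [0,0,0],"turn": [0,0,0]}], force=55)

```text
time: 12.8
position: [0.5373, -0.3898, 0.0518]
tool_rot: [-3.133, -0.221, 0.001]
ft_force: [-1.7, 2.2, 1.2]
grip_width: 0.213
grip_force: 55.0
```

step_arm(commands=[{"travel": [0,0,-0.01],"turn": [0,0,0]},{"travel": [0,0,-0.025],"turn": [0,0,0]},{"travel": [0,0,-0.05],"turn": [0,0,0]},{"travel": [0,0,-0.08],"turn": [0,0,0]},{"travel": [0,0,-0.11],"turn": [0,0,0]}])

```text
time: 13.3
position: [0.5375, -0.3905, 0.1639]
tool_rot: [3.133, 0.221, 0.001]
ft_force: [-0.2, -1.4, -3.3]
grip_width: 0.213
grip_force: 55.0
```

step_arm(commands=[{"travel": [0,0,-0.03],"turn": [0,0,0]},{"travel": [0,0,-0.06],"turn": [0,0,0]},{"travel": [0,0,-0.09],"turn": [0,0,0]},{"travel": [0,0,-0.11],"turn": [0,0,0]},{"travel": [0,0,-0.11],"turn": [0,0,0]}])

```text
time: 13.8
position: [0.5393, -0.391, 0.2769]
tool_rot: [3.128, 0.221, 0.009]
ft_force: [0.2, -0.0, -2.7]
grip_width: 0.214
grip_force: 55.0
```

```bash
python3 - <<'E'
from h import *
show();print(goal([.50,-.30,.27],.152,np.pi/4)); ctrl.get_image("scene")
E
```

```text
13.8 p [ 0.5393 -0.391   0.2769] yaw 0.141 z [ 0.006 -0.005 -1.   ] F [ 0.21 -0.01 -2.69] M [0.048 0.012 0.03 ] w 18.6 55.0 q [ 1.04  0.39 -0.64  1.28  0.23  1.53 -0.99]
(array([-26.1, -95.7,   6.2]), array([ 0.56, 44.68, -0.47]))
```

step_arm(commands=[{"travel": [-0.005,-0.02,0],"turn": [0,8,0]},{"travel": [-0.01,-0.04,0],"turn": [0,16,0]},{"travel": [-0.015,-0.06,0],"turn": [0,24,0]},{"travel": [-0.02,-0.08,0],"turn": [0,32,0]},{"travel": [-0.025,-0.1,0],"turn": [0,40,0]}])

```text
time: 14.35
position: [0.4982, -0.2965, 0.2696]
tool_rot: [-2.917, -0.206, -1.007]
ft_force: [-0.1, 1.7, -4.7]
grip_width: 0.215
grip_force: 55.0
```

```bash
python3 - <<'E'
from h import *
show();print(goal([.53,-.05,.26],.152,np.pi/4))
E
```

```text
14.35 p [ 0.4982 -0.2965  0.2696] yaw 0.1402 z [ 0.611  0.089 -0.787] F [-0.1   1.74 -4.69] M [-0.041  1.235  0.136] w 18.7 55.0 q [ 1.51 -0.17 -0.59  1.98 -0.77  1.06 -0.22]
(array([  46. , -239.4,   49. ]), array([ 0.27,  6.9 , -0.52]))
```

step_arm(commands=[{"travel": [0.009,-0.048,0.01],"turn": [0,3,0]},{"travel": [0.018,-0.096,0.02],"turn": [0,6,0]},{"travel": [0.027,-0.143,0.03],"turn": [0,7,-0.5]},{"travel": [0.036,-0.19,0.04],"turn": [0,7,-0.5]},{"travel": [0.046,-0.238,0.049],"turn": [0,7,-0.5]}])

```text
time: 14.85
position: [0.5289, -0.1859, 0.2541]
tool_rot: [-2.847, -0.213, -1.146]
ft_force: [0.7, -0.3, -3.0]
grip_width: 0.214
grip_force: 55.0
```

step_arm(commands=[{"travel": [0,0,0],"turn": [0,0,0]},{"travel": [0,0,0],"turn": [0,0,0]}])

```text
time: 15.05
position: [0.5298, -0.1835, 0.2542]
tool_rot: [-2.844, -0.221, -1.144]
ft_force: [0.2, -0.3, -3.4]
grip_width: 0.213
grip_force: 55.0
```

```bash
cat >> h.py <<'E'
def darkrect(n,a,b,c,d,th):
    im=ctrl.get_image(n)[c:d,a:b];m=(im.max(2)<th).astype(np.uint8)
    k,l,st,ce=cv2.connectedComponentsWithStats(m)
    return [(st[i]+np.array([a,c,0,0,0]),) for i in range(1,k) if st[i,4]>30]
E
python3 - <<'E'
from h import *
show();print(goal([.552,.1286,.26],.152,np.pi/4))
cv2.imwrite("pics/s7.png",cv2.cvtColor(ctrl.get_image("scene"),4));cv2.imwrite("pics/t7.png",cv2.cvtColor(ctrl.get_image("top"),4))
p=ctrl.get_state()['position']
for n in M:
  for off in ([0,0,.033],[0,0,.033+.089],[-.023,0,.023],[-.023,0,.023+.089]): print(n,off,proj(n,p+off).round(1))
E
```

```text
15.05 p [ 0.5298 -0.1835  0.2542] yaw 0.1499 z [ 0.683  0.116 -0.721] F [ 0.16 -0.35 -3.42] M [-0.179  1.252 -0.041] w 18.6 55.0 q [ 0.75 -0.3  -0.09  2.19 -0.79  0.84 -0.34]
(array([  53.4, -304.7,   47.3]), array([-0.66,  1.15, -0.09]))
scene [0, 0, 0.033] [[208.6 188.9]]
scene [0, 0, 0.122] [[204.9 157.2]]
scene [-0.023, 0, 0.023] [[203.6 188. ]]
scene [-0.023, 0, 0.11199999999999999] [[199.7 156.8]]
top [0, 0, 0.033] [[382.7 195. ]]
top [0, 0, 0.122] [[391.5 190.2]]
top [-0.023, 0, 0.023] [[381.9 206.5]]
top [-0.023, 0, 0.11199999999999999] [[390.5 202.9]]
```

```bash
python3 - <<'E'
from h import *
for a in (.25,.4,.55,.7,.85): print(goal([.53,-.1835+(a-.152)*.2,.254],a,np.pi/4))
E
```

```text
(array([  1.7, -22.9,   4. ]), array([ 3.57,  1.05, -4.3 ]))
(array([  4.8, -52.5,   7.3]), array([  9.59,   1.01, -10.43]))
(array([  8. , -82.2,  10.7]), array([ 15.62,   0.97, -16.56]))
(array([  11.1, -111.8,   14. ]), array([ 21.64,   0.92, -22.69]))
(array([  14.2, -141.5,   17.3]), array([ 27.67,   0.87, -28.82]))
```

step_arm(commands=[{"travel": [0.002,-0.023,0.004],"turn": [4.8,1,-5.5]},{"travel": [0.005,-0.053,0.007],"turn": [9.6,1,-10.4]},{"travel": [0.008,-0.082,0.011],"turn": [15.6,1,-16.6]},{"travel": [0.011,-0.112,0.014],"turn": [21.6,0.9,-22.7]},{"travel": [0.014,-0.141,0.017],"turn": [27.7,0.9,-28.8]}])

```text
time: 15.65
position: [0.5298, -0.0466, 0.255]
tool_rot: [-2.407, -1.091, -1.0]
ft_force: [0.0, -0.5, -3.7]
grip_width: 0.214
grip_force: 55.0
```

```bash
python3 - <<'E'
from h import *
show()
for k in (.25,.5,.75,1): print(goal(ctrl.get_state()['position']*(1-k)+k*np.array([.545,.11,.24]),.85+k*.2,np.pi/4))
E
```

```text
15.65 p [ 0.5298 -0.0466  0.255 ] yaw 0.8518 z [ 0.468  0.531 -0.706] F [ 0.04 -0.54 -3.7 ] M [-1.023  0.739  0.022] w 18.6 55.0 q [ 0.61 -0.1  -0.04  2.04 -0.85  1.21  0.17]
(array([ 19.9, -23. ,  25.2]), array([ 2.1 , -0.07, -1.95]))
(array([ 39.8, -46. ,  50.4]), array([ 4.13, -0.07, -3.98]))
(array([ 59.7, -69. ,  75.6]), array([ 6.15, -0.07, -6.  ]))
(array([ 79.6, -92. , 100.8]), array([ 8.18, -0.07, -8.03]))
```

step_arm(commands=[{"travel": [0.02,-0.023,0.025],"turn": [2.1,0,-2]},{"travel": [0.04,-0.046,0.05],"turn": [4.1,0,-4]},{"travel": [0.06,-0.069,0.076],"turn": [6.15,0,-6]},{"travel": [0.08,-0.092,0.101],"turn": [8.2,0,-8]},{"travel": [0.08,-0.092,0.101],"turn": [8.2,0,-8]}])

```text
time: 16.15
position: [0.5449, 0.1165, 0.24]
tool_rot: [-2.237, -1.303, -0.927]
ft_force: [-0.8, -0.2, -2.6]
grip_width: 0.216
grip_force: 55.0
```

step_arm(commands=[{"travel": [0,0,0],"turn": [0,0,0]},{"travel": [0,0,0],"turn": [0,0,0]}])

```text
time: 16.35
position: [0.5462, 0.1101, 0.2402]
tool_rot: [-2.247, -1.294, -0.932]
ft_force: [0.1, -0.4, -3.0]
grip_width: 0.214
grip_force: 55.0
```

```bash
python3 - <<'E'
from h import *
show()
s=ctrl.get_state();p=s['position'];R=Ro.from_rotvec(s['tool_rot']).as_matrix();tz=R[:,2]
C={"scene":np.array([.002,-.004,0]),"top":np.array([-.0008,.001,0])}
o=[]
for n,(u,v) in {"scene":(255,125),"top":(190,130)}.items():
    im=cv2.cvtColor(ctrl.get_image(n),4);cv2.imwrite(f"pics/{n}8.png",im)
    a=cv2.resize(cv2.convertScaleAbs(im[v:v+120,u:u+80],alpha=1.6,beta=5),None,fx=5,fy=5,interpolation=2)
    for g,c in ((p-.038*tz,(0,0,255)),(p-.005*tz+[0,0,.033],(0,255,0))):
        for h in (-.075,.089+.009,.089-.009):
            w=(proj(n,g-C[n]+[0,0,h])[0]-[u,v]+.4)*5; cv2.circle(a,tuple(int(x) for x in w),2,c,-1)
        print(n,g.round(4))
    w=(proj(n,np.array([.5517,.1286,.1])-C[n])[0]-[u,v]+.4)*5; cv2.circle(a,tuple(int(x) for x in w),4,(255,0,255),1)
    o.append(a)
cv2.imwrite("pics/k8.png",np.hstack(o))
E
```

```text
16.35 p [0.5462 0.1101 0.2402] yaw 1.0446 z [ 0.354  0.613 -0.706] F [ 0.05 -0.45 -3.01] M [-1.168  0.589 -0.019] w 18.6 55.0 q [ 0.46 -0.09 -0.21  2.06 -0.89  1.11  0.12]
scene [0.5327 0.0868 0.267 ]
scene [0.5444 0.1071 0.2767]
top [0.5327 0.0868 0.267 ]
top [0.5444 0.1071 0.2767]
```

View pics/k8.png

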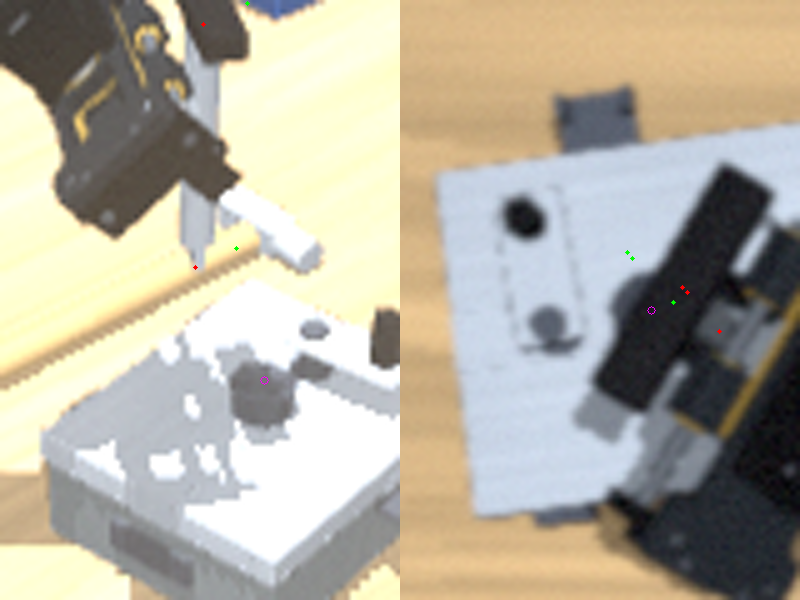

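```bash
cat >> h.py <<'E'
def kgoal(g,yaw,tilt=np.pi/4):
    tz=np.array([np.sin(tilt)*np.cos(yaw),np.sin(tilt)*np.sin(yaw),-np.cos(tilt)])
    return goal(np.array(g)+.038*tz,yaw,tilt)
def G():
    s=ctrl.get_state();return s['position']-.038*Ro.from_rotvec(s['tool_rot']).as_matrix()[:,2]
E
python3 - <<'E'
from h import *
print(kgoal([.5517,.1286,.267],1.05),kgoal([.5517,.1286,.185],1.05))
im=cv2.imread("pics/top8.png")[160:215,305:350];m=(im.max(2)<22).astype(np.uint8)
k,l,st,_=cv2.connectedComponentsWithStats(m);i=1+st[1:,4].argmax();print(st[1:])
im=cv2.imread("pics/top8.png")[155:225,300:350]
im=im.max(2)
print('\n'.join(''.join('#' if x<22 else '+' if x<40 else '.' for x in r) for r in im[5:65]))
E
```

```text
(array([31.7, -4.1, 32.1]), array([ 0.09, -0.1 , -0.19])) (array([-26.4,  -4. ,  90. ]), array([ 0.09, -0.1 , -0.19]))
[[ 0 41  3  2  5]
 [19 51  3  3  6]
 [25 54  1  1  1]]
..................................................
..................................................
..................................................
..................................................
..................................................
..................................................
+.................................................
++................................................
+++...............................................
+++++.............................................
++++++............................................
++++..+...........................................
++++..+++.........................................
++++++++++........................................
++++++++++........................................
++++++++++.....................................+..
++++++.+++.....................................+..
++++++.++.....................................+...
++++++++
[... 1433 characters left out ...]
.....................................
++++...........+++++..............................
++.............++++++....................+........
+.................+.+++...........................
...................++++++.+++.....................
..................+..++++##++.....................
......................++###+++....................
...................++..++#++++++..................
..................+++..+++++++#+++................
...................+++++##+++++#++..+++...........
...................++++#+++##+++++++++++..........
....................++++++#++++++++++++++.........
......................+++++++++++++++++++++.......
........................++++++++++..+.++++++......
```

```bash
python3 - <<'E'
from h import *
im=cv2.imread("pics/top8.png")[155:222,222:272].max(2)
# fit bar rectangle: compare model mask of bar vs dark mask
def bar(c,psi):
    R=Ro.from_euler('z',psi).as_matrix();return cuboid(np.array(c),R,[.024,.1,.018])
dark=(im<40)
def cost(x,y,psi):
    h=cv2.convexHull(proj("top",bar([x,y,.356],psi)).astype(np.float32)-np.float32([222,155]))
    m=np.zeros(im.shape,np.uint8);cv2.fillPoly(m,[np.int32(np.round(h*16))],1,shift=4)
    ring=cv2.dilate(m,np.ones((5,5)))-m
    return dark[m>0].mean()-dark[ring>0].mean()
b=max((cost(x,y,p),x,y,p) for x in np.arange(.522,.545,.001) for y in np.arange(.074,.1,.001) for p in np.arange(.95,1.15,.04));print(b, 'corrected',b[1]-.0008,b[2]+.001,'expected',G())
E
```

```text
(np.float64(0.7194539900725467), np.float64(0.532), np.float64(0.08800000000000001), np.float64(1.03)) corrected 0.5312 0.08900000000000001 expected [0.53252876 0.08745206 0.26715808]
```

step_arm(commands=[{"travel": [0.016,-0.002,0.016],"turn": [0,0,0]},{"travel": [0.032,-0.004,0.032],"turn": [0,0,0]},{"travel": [0.02,-0.004,0.044],"turn": [0,0,0]},{"travel": [0,-0.004,0.064],"turn": [0,0,0]},{"travel": [-0.023,-0.004,0.087],"turn": [0,0,0]}])

```text
time: 16.95
position: [0.5657, 0.1533, 0.163]
tool_rot: [-2.244, -1.299, -0.934]
ft_force: [0.0, -0.4, -3.0]
grip_width: 0.214
grip_force: 55.0
```

step_arm(commands=[{"travel": [0,0,0],"turn": [0,0,0]},{"travel": [0,0,0],"turn": [0,0,0]}])

```text
time: 17.15
position: [0.5646, 0.1543, 0.163]
tool_rot: [-2.243, -1.296, -0.93]
ft_force: [0.0, 0.1, -1.8]
grip_width: 0.216
grip_force: 55.0
```

```bash
python3 - <<'E'
from h import *
show();print(G(),kgoal([.5517,.1286,.175],1.05),kgoal([.5517,.1286,.138],1.05))
E
```

```text
17.15 p [0.5646 0.1543 0.163 ] yaw 1.0459 z [ 0.351  0.616 -0.705] F [ 0.02  0.11 -1.8 ] M [-1.099  0.541 -0.009] w 18.8 55.0 q [ 0.4   0.02 -0.27  2.13 -0.97  0.91  0.2 ]
[0.55122861 0.13087425 0.18977204] (array([-11.8,   1.7,   9.2]), array([-0.1 , -0.15, -0.17])) (array([-38. ,   1.8,  35.3]), array([-0.1 , -0.15, -0.17]))
```

step_arm(commands=[{"travel": [-0.006,0.0015,0.004],"turn": [0,0,0]},{"travel": [-0.01,0.0015,0.0075],"turn": [0,0,0]},{"travel": [-0.0145,0.0015,0.012],"turn": [0,0,0]},{"travel": [-0.019,0.0015,0.0165],"turn": [0,0,0]},{"travel": [-0.019,0.0015,0.0165],"turn": [0,0,0]}])

```text
time: 17.65
position: [0.5639, 0.1529, 0.1362]
tool_rot: [-2.242, -1.298, -0.927]
ft_force: [-0.9, 0.2, -3.9]
grip_width: 0.214
grip_force: 55.0
```

```bash
python3 - <<'E'
from h import *
show();print(G(),kgoal([.5517,.1286,.138],1.05))
E
```

```text
17.65 p [0.5639 0.1529 0.1362] yaw 1.0478 z [ 0.349  0.616 -0.706] F [-0.9   0.16 -3.92] M [-1.153  0.622  0.016] w 18.6 55.0 q [ 0.4   0.06 -0.27  2.15 -1.    0.88  0.26]
[0.55064768 0.12951205 0.16308511] (array([-18. ,   1.6,  17.5]), array([-0.2 , -0.07, -0.09]))
```

step_arm(commands=[{"travel": [-0.004,0.0005,0.004],"turn": [0,0,0]},{"travel": [-0.008,0.001,0.008],"turn": [0,0,0]},{"travel": [-0.012,0.001,0.012],"turn": [0,0,0]},{"travel": [-0.016,0.001,0.016],"turn": [0,0,0]},{"travel": [-0.016,0.001,0.016],"turn": [0,0,0]}])

```text
time: 18.15
position: [0.5648, 0.1524, 0.1135]
tool_rot: [-2.242, -1.298, -0.927]
ft_force: [-0.7, -0.9, -3.2]
grip_width: 0.215
grip_force: 55.0
```

```bash
python3 - <<'E'
from h import *
show();print(G())
E
```

```text
18.15 p [0.5648 0.1524 0.1135] yaw 1.0476 z [ 0.349  0.616 -0.706] F [-0.73 -0.91 -3.25] M [-1.16   0.539 -0.009] w 18.7 55.0 q [ 0.4   0.1  -0.27  2.16 -1.02  0.84  0.32]
[0.55152019 0.12900988 0.14037884]
```

step_arm(commands=[{"travel": [-0.001,0,0.001],"turn": [0,0,0]},{"travel": [-0.002,0,0.002],"turn": [0,0,0]},{"travel": [-0.003,0,0.003],"turn": [0,0,0]},{"travel": [-0.003,0,0.003],"turn": [0,0,0]}])

```text
time: 18.55
position: [0.5654, 0.1523, 0.1104]
tool_rot: [-2.242, -1.299, -0.929]
ft_force: [-0.4, -0.7, -3.4]
grip_width: 0.217
grip_force: 55.0
```

```bash
python3 - <<'E'
from h import *
show();print(G())
E
```

```text
18.55 p [0.5654 0.1523 0.1104] yaw 1.0493 z [ 0.35   0.616 -0.706] F [-0.44 -0.65 -3.38] M [-1.137  0.635 -0.003] w 18.8 55.0 q [ 0.4   0.11 -0.27  2.17 -1.03  0.84  0.33]
[0.55210416 0.12894802 0.13723641]
```

step_arm(commands=[{"travel": [-0.001,0,0.001],"turn": [0,0,0]},{"travel": [-0.0015,0,0.0015],"turn": [0,0,0]},{"travel": [-0.002,0,0.002],"turn": [0,0,0]},{"travel": [-0.002,0,0.002],"turn": [0,0,0]}])

```text
time: 18.95
position: [0.5654, 0.1524, 0.1076]
tool_rot: [-2.242, -1.299, -0.929]
ft_force: [-0.6, -0.9, -3.0]
grip_width: 0.214
grip_force: 55.0
```

```bash
python3 - <<'E'
from h import *
show();print(G())
E
```

```text
18.95 p [0.5654 0.1524 0.1076] yaw 1.0491 z [ 0.35   0.616 -0.706] F [-0.59 -0.91 -3.04] M [-1.131  0.547 -0.014] w 18.6 55.0 q [ 0.4   0.11 -0.27  2.17 -1.03  0.83  0.33]
[0.55208851 0.12897677 0.13438465]
```

step_arm(commands=[{"travel": [-0.0007,0,0.0007],"turn": [0,0,0]},{"travel": [-0.0014,0,0.0014],"turn": [0,0,0]},{"travel": [-0.0014,0,0.0014],"turn": [0,0,0]}], force=20)

```text
time: 19.25
position: [0.5654, 0.1524, 0.1055]
tool_rot: [-2.242, -1.299, -0.929]
ft_force: [0.0, 0.6, -2.3]
grip_width: 0.219
grip_force: 20.0
```

step_arm(commands=[{"travel": [0,0,0],"turn": [0,0,0]},{"travel": [0,0,0],"turn": [0,0,0]},{"travel": [0,0,0],"turn": [0,0,0]},{"travel": [0,0,0],"turn": [0,0,0]}], gripper=0.45)

```text
time: 19.65
position: [0.5659, 0.1524, 0.1062]
tool_rot: [-2.242, -1.299, -0.931]
ft_force: [1.1, 0.3, -0.8]
grip_width: 0.431
grip_force: 0.0
```

step_arm(commands=[{"travel": [0,0,-0.015],"turn": [0,0,0]},{"travel": [0,0,-0.04],"turn": [0,0,0]},{"travel": [0,0,-0.07],"turn": [0,0,0]},{"travel": [0,0,-0.105],"turn": [0,0,0]},{"travel": [0,0,-0.14],"turn": [0,0,0]}])

```text
time: 20.15
position: [0.5157, 0.0657, 0.2056]
tool_rot: [-2.241, -1.3, -0.929]
ft_force: [1.0, -1.2, 0.3]
grip_width: 0.449
grip_force: 0.0
```

```bash
cat >> h.py <<'E'
def barfit(n,z,x0,y0,ps,th,d=.012,st=.001):
    im=cv2.cvtColor(ctrl.get_image(n),4);cv2.imwrite(f"pics/bf_{n}.png",im);c=proj(n,[x0,y0,z])[0].astype(int)-45
    dark=im[c[1]:c[1]+90,c[0]:c[0]+90].max(2)<th
    def cost(x,y,p,z):
        R=Ro.from_euler('z',p).as_matrix()
        h=cv2.convexHull(proj(n,cuboid(np.array([x,y,z]),R,[.024,.1,.018])).astype(np.float32)-np.float32(c))
        m=np.zeros(dark.shape,np.uint8);cv2.fillPoly(m,[np.int32(np.round(h*16))],1,shift=4)
        return dark[m>0].mean()-dark[(cv2.dilate(m,np.ones((5,5)))-m)>0].mean()
    return cost,max((cost(x,y,p,z),x,y,p) for x in np.arange(x0-d,x0+d,st) for y in np.arange(y0-d,y0+d,st) for p in ps)
E
python3 - <<'E'
from h import *
show()
c,b=barfit("top",.224,.552,.128,np.arange(.8,1.3,.05),40);print(np.round(b,4))
c,b=barfit("scene",.224,.550,.132,np.arange(.8,1.3,.05),60);print(np.round(b,4))
E
```

```text
20.15 p [0.5157 0.0657 0.2056] yaw 1.0498 z [ 0.35   0.616 -0.706] F [ 1.   -1.16  0.27] M [-0.755  0.251 -0.068] w 39.1 0.0 q [ 0.53 -0.08 -0.16  2.13 -0.89  1.15  0.26]
[0.7346 0.547  0.118  1.    ]
[0.1333 0.541  0.122  1.1   ]
```

```bash
python3 - <<'E'
from h import *
print(goal([.49,.03,.30],1.05,.0),goal([.52,.06,.30],2.62,0))
R=Ro.from_rotvec(ctrl.get_state()['tool_rot'])
T=lambda y:Ro.from_euler('z',y)*Ro.from_euler('x',np.pi)
print(np.degrees((R.inv()*T(2.6)).magnitude()),np.degrees((R.inv()*T(1.05)).magnitude()))
E
```

```text
(array([ 35.4,  -7.9, -94.6]), array([  0.37, -45.16,  -0.14])) (array([ 64.3,   3. , -65.5]), array([ 35.59, -35.03, -84.98]))
97.5785420628887 45.165535519170355
```

step_arm(commands=[{"travel": [0.007,-0.002,-0.03],"turn": [0,-4,0]},{"travel": [0.014,-0.004,-0.06],"turn": [0,-12,0]},{"travel": [0.021,-0.006,-0.08],"turn": [0,-20,0]},{"travel": [0.028,-0.008,-0.095],"turn": [0,-28,0]},{"travel": [0.035,-0.008,-0.095],"turn": [0,-36,0]}])

```text
time: 20.75
position: [0.4895, 0.0321, 0.2994]
tool_rot: [-2.649, -1.532, -0.21]
ft_force: [0.2, 1.5, -1.8]
grip_width: 0.454
grip_force: 0.0
```

step_arm(commands=[{"travel": [0,0,0],"turn": [0,-4,-4]},{"travel": [0,0,0],"turn": [0,-9,-8]},{"travel": [0,0,0],"turn": [0,-9,-16]},{"travel": [0,0,0],"turn": [0,-9,-24]},{"travel": [0,0,0],"turn": [0,-9,-32]}])

```text
time: 21.25
position: [0.4884, 0.0347, 0.2954]
tool_rot: [2.146, 2.245, 0.03]
ft_force: [-0.0, -0.4, -0.5]
grip_width: 0.447
grip_force: 0.0
```

```bash
python3 - <<'E'
from h import *
show()
print(goal([.549,.122,.28],2.62))
c,b=barfit("scene",.224,.550,.132,np.arange(.8,1.3,.05),60);print(np.round(b,4))
E
```

```text
21.25 p [0.4884 0.0347 0.2954] yaw 1.6157 z [ 0.039 -0.01  -0.999] F [-0.02 -0.44 -0.55] M [ 0.012 -0.015  0.019] w 38.9 0.0 q [ 0.38 -0.07 -0.48  1.7  -0.02  1.47 -0.06]
(array([84.7, 63.9, 16.9]), array([  1.68,   1.76, -57.52]))
[0.4089 0.54   0.122  1.    ]
```

```bash
python3 - <<'E'
from h import *
def mk(n,im,th):
    c=proj(n,[.548,.122,.224])[0].astype(int)-45
    dark=im[c[1]:c[1]+90,c[0]:c[0]+90].max(2)<th
    def cost(x,y,z,p):
        h=cv2.convexHull(proj(n,cuboid(np.array([x,y,z]),Ro.from_euler('z',p).as_matrix(),[.024,.1,.018])).astype(np.float32)-np.float32(c))
        m=np.zeros(dark.shape,np.uint8);cv2.fillPoly(m,[np.int32(np.round(h*16))],1,shift=4)
        return dark[m>0].mean()-dark[(cv2.dilate(m,np.ones((5,5)))-m)>0].mean()
    return cost
im=cv2.imread("pics/bf_scene.png")
for th in (45,60,80):
    ct=mk("top",cv2.imread("pics/bf_top.png"),40);cs=mk("scene",im,th)
    r=max((ct(x+.0008,y-.001,z,p)+cs(x-.002,y+.004,z,p),x,y,z,p) for x in np.arange(.536,.560,.002) for y in np.arange(.108,.136,.002) for z in np.arange(.206,.234,.003) for p in (.95,1,1.05,1.1));print(th,np.round(r,3),cs(r[1]-.002,r[2]+.004,r[3],r[4]))
E
```

```text
45 [0.752 0.548 0.122 0.209 1.05 ] 0.0
60 [1.097 0.544 0.122 0.218 1.05 ] 0.3606697712642104
80 [1.451 0.542 0.122 0.218 1.05 ] 0.7337883959044369
```

step_arm(commands=[{"travel": [0.018,0.013,0.0],"turn": [0.5,0.5,-8]},{"travel": [0.036,0.027,0.0],"turn": [1,1,-16]},{"travel": [0.054,0.041,0.0],"turn": [1.7,1.8,-24]},{"travel": [0.072,0.055,0.0],"turn": [1.7,1.8,-32]},{"travel": [0.09,0.068,0.005],"turn": [1.7,1.8,-40]}], gripper=1.0)

```text
time: 21.8
position: [0.5541, 0.127, 0.2927]
tool_rot: [-1.269, -2.872, -0.011]
ft_force: [-0.4, -0.9, -0.9]
grip_width: 0.818
grip_force: 0.0
```

step_arm(commands=[{"travel": [0,0,0],"turn": [0,0,-6]},{"travel": [0,0,0],"turn": [0,0,-12]},{"travel": [0,0,0],"turn": [0,0,-17.5]},{"travel": [0,0,0],"turn": [0,0,-17.5]},{"travel": [0,0,0],"turn": [0,0,-17.5]}])

```text
time: 22.3
position: [0.5531, 0.1259, 0.2925]
tool_rot: [-0.828, -3.03, -0.01]
ft_force: [-0.1, 0.3, 0.9]
grip_width: 1.001
grip_force: 0.0
```

```bash
python3 - <<'E'
from h import *
show()
print(goal([.5517,.1288,.20],2.62))
E
```

```text
22.3 p [0.5531 0.1259 0.2925] yaw 2.6083 z [ 0.001  0.007 -1.   ] F [-0.13  0.33  0.85] M [ 0.033 -0.126 -0.007] w 87.1 0.0 q [ 0.28  0.16 -0.61  1.5   0.08  1.51  0.7 ]
(array([ 2.5,  1.2, 92.5]), array([ 0.35, -0.14, -0.67]))
```

step_arm(commands=[{"travel": [0.0025,0.001,0.02],"turn": [0.3,0,-0.7]},{"travel": [0.0025,0.001,0.045],"turn": [0.3,0,-0.7]},{"travel": [0.0025,0.001,0.07],"turn": [0.3,0,-0.7]},{"travel": [0.0025,0.001,0.09],"turn": [0.3,0,-0.7]},{"travel": [0.0025,0.001,0.1],"turn": [0.3,0,-0.7]}])

```text
time: 22.8
position: [0.5507, 0.128, 0.1908]
tool_rot: [-0.807, -3.032, -0.0]
ft_force: [-0.3, 0.3, 0.5]
grip_width: 1.002
grip_force: 0.0
```

step_arm(commands=[{"travel": [0,0,0],"turn": [0,0,0]},{"travel": [0,0,0],"turn": [0,0,0]},{"travel": [0,0,0],"turn": [0,0,0]},{"travel": [0,0,0],"turn": [0,0,0]},{"travel": [0,0,0],"turn": [0,0,0]}], gripper=0.2, force=4)

```text
time: 23.3
position: [0.5522, 0.1283, 0.1936]
tool_rot: [-0.805, -3.037, -0.002]
ft_force: [0.3, -0.2, 0.5]
grip_width: 0.631
grip_force: 0.0
```

step_arm(commands=[{"travel": [0,0,0],"turn": [0,0,0]},{"travel": [0,0,0],"turn": [0,0,0]},{"travel": [0,0,0],"turn": [0,0,0]},{"travel": [0,0,0],"turn": [0,0,0]},{"travel": [0,0,0],"turn": [0,0,0]}])

```text
time: 23.8
position: [0.5518, 0.1284, 0.1929]
tool_rot: [-0.804, -3.036, -0.002]
ft_force: [0.2, -0.1, -1.3]
grip_width: 0.278
grip_force: 4.0
```

```bash
python3 - <<'E'
from h import *
show()
E
```

```text
23.8 p [0.5518 0.1284 0.1929] yaw 2.6235 z [-0.001  0.002 -1.   ] F [ 0.23 -0.12 -1.27] M [ 0.111 -0.208 -0.028] w 24.2 4.0 q [ 0.27  0.2  -0.61  1.66  0.11  1.32  0.69]
```

step_arm(commands=[{"travel": [0,0,0.002],"turn": [0,0,0]},{"travel": [0,0,0.004],"turn": [0,0,0]},{"travel": [0,0,0.004],"turn": [0,0,3]},{"travel": [0,0,0.004],"turn": [0,0,8]},{"travel": [0,0,0.004],"turn": [0,0,12]}], gripper=0.3)

```text
time: 24.3
position: [0.5516, 0.1281, 0.1885]
tool_rot: [-1.122, -2.933, -0.001]
ft_force: [-0.7, -0.3, 0.6]
grip_width: 0.3
grip_force: 0.3
```

step_arm(commands=[{"travel": [0,0,0],"turn": [0,0,4]},{"travel": [0,0,0],"turn": [0,0,8]},{"travel": [0,0,0],"turn": [0,0,12]},{"travel": [0,0,0],"turn": [0,0,16]},{"travel": [0,0,0],"turn": [0,0,20]}])

```text
time: 24.8
position: [0.5516, 0.1282, 0.1885]
tool_rot: [-1.613, -2.693, -0.001]
ft_force: [-0.4, -0.5, -0.8]
grip_width: 0.299
grip_force: 0.4
```

```bash
python3 - <<'E'
from h import *
show()
E
```

```text
24.8 p [0.5516 0.1282 0.1885] yaw 2.0622 z [-0.002  0.001 -1.   ] F [-0.41 -0.5  -0.79] M [ 0.011 -0.13  -0.006] w 26.0 0.4 q [ 0.22  0.19 -0.56  1.67  0.1   1.31  0.14]
```

step_arm(commands=[{"travel": [0,0,0],"turn": [0,0,4]},{"travel": [0,0,0],"turn": [0,0,8]},{"travel": [0,0,0],"turn": [0,0,12]},{"travel": [0,0,0],"turn": [0,0,16]},{"travel": [0,0,0],"turn": [0,0,20]}])

```text
time: 25.3
position: [0.5515, 0.1281, 0.1884]
tool_rot: [-2.056, -2.372, 0.0]
ft_force: [0.2, 0.3, -0.1]
grip_width: 0.297
grip_force: 0.7
```

```bash
python3 - <<'E'
from h import *
show()
E
```

```text
25.3 p [0.5515 0.1281 0.1884] yaw 1.7132 z [-0.002  0.001 -1.   ] F [ 0.24  0.32 -0.05] M [ 0.002 -0.013  0.034] w 25.9 0.7 q [ 0.19  0.19 -0.52  1.67  0.09  1.31 -0.21]
```

step_arm(commands=[{"travel": [0,0,0],"turn": [0,0,4]},{"travel": [0,0,0],"turn": [0,0,8]},{"travel": [0,0,0],"turn": [0,0,12]},{"travel": [0,0,0],"turn": [0,0,16]},{"travel": [0,0,0],"turn": [0,0,20]}])

```text
time: 25.8
position: [0.5516, 0.1281, 0.1885]
tool_rot: [-2.437, -1.979, 0.0]
ft_force: [0.9, -0.2, 0.0]
grip_width: 0.304
grip_force: 0.4
```

```bash
python3 - <<'E'
from h import *
show()
cv2.imwrite("pics/s9.png",cv2.cvtColor(ctrl.get_image("scene"),4))
E
```

```text
25.8 p [0.5516 0.1281 0.1885] yaw 1.3641 z [-0.001  0.001 -1.   ] F [ 0.88 -0.23  0.02] M [ 0.011 -0.125  0.04 ] w 26.4 0.4 q [ 0.16  0.18 -0.49  1.67  0.09  1.31 -0.55]
```

step_arm(commands=[{"travel": [0,0,0],"turn": [0,0,4]},{"travel": [0,0,0],"turn": [0,0,8]},{"travel": [0,0,0],"turn": [0,0,12]},{"travel": [0,0,0],"turn": [0,0,16]},{"travel": [0,0,0],"turn": [0,0,20]}])

```text
time: 26.35
position: [0.5516, 0.1282, 0.1886]
tool_rot: [-2.743, -1.528, 0.001]
ft_force: [0.1, 0.5, 0.1]
grip_width: 0.303
grip_force: 3.2
```

```bash
python3 - <<'E'
from h import *
show()
im=cv2.cvtColor(ctrl.get_image("scene"),4);cv2.imwrite("pics/s10.png",im)
old=cv2.imread("pics/s9.png");top=cv2.imread("pics/scene0.png")
# bar height check: project bar (both ends) at both heights, dark fraction
s=ctrl.get_state();R=Ro.from_rotvec(s['tool_rot']).as_matrix();y=Ro.from_rotvec(s['tool_rot']).as_euler('ZYX')
psi=np.arctan2(R[1,0],R[0,0])-np.pi/2
for z in np.arange(.2,.236,.004):
    o=[]
    for e in (-1,1):
        c=np.array([.5517-.002,.1286+.004,z])+e*.036*R[:,0]
        h=cv2.convexHull(proj("scene",cuboid(c,Ro.from_euler('z',psi).as_matrix(),[.024,.028,.018])).astype(np.float32))
        m=np.zeros(im.shape[:2],np.uint8);cv2.fillPoly(m,[np.int32(h*16)],1,shift=4)
        d=im.max(2)<70
        o.append((round(d[m>0].mean(),2),round(d[(cv2.dilate(m,np.ones((5,5)))-m)>0].mean(),2)))
    print(round(z,3),o)
E
```

```text
26.35 p [0.5516 0.1282 0.1886] yaw 1.0167 z [-0.001  0.001 -1.   ] F [0.06 0.46 0.11] M [-0.006 -0.005  0.129] w 26.3 3.2 q [ 0.14  0.18 -0.46  1.67  0.08  1.31 -0.89]
0.2 [(np.float64(0.62), np.float64(0.22)), (np.float64(0.53), np.float64(0.43))]
0.204 [(np.float64(0.64), np.float64(0.18)), (np.float64(0.63), np.float64(0.45))]
0.208 [(np.float64(0.68), np.float64(0.19)), (np.float64(0.72), np.float64(0.5))]
0.212 [(np.float64(0.65), np.float64(0.24)), (np.float64(0.8), np.float64(0.55))]
0.216 [(np.float64(0.59), np.float64(0.31)), (np.float64(0.88), np.float64(0.59))]
0.22 [(np.float64(0.5), np.float64(0.41)), (np.float64(0.95), np.float64(0.66))]
0.224 [(np.float64(0.41), np.float64(0.43)), (np.float64(0.93), np.float64(0.81))]
0.228 [(np.float64(0.28), np.float64(0.44)), (np.float64(0.96), np.float64(0.87))]
0.232 [(np.float64(0.15), np.float64(0.46)), (np.float64(0.98), np.float64(0.89))]
```

step_arm(commands=[{"travel": [0,0,0.003],"turn": [0,0,0]},{"travel": [0,0,0.005],"turn": [0,0,0]},{"travel": [0,0,0.005],"turn": [0,0,0]},{"travel": [0,0,0.005],"turn": [0,0,0]}], gripper=0.2, force=15)

```text
time: 26.8
position: [0.5541, 0.129, 0.1881]
tool_rot: [2.74, 1.535, 0.01]
ft_force: [-2.4, -0.3, 15.6]
grip_width: 0.289
grip_force: 14.6
```

step_arm(commands=[{"travel": [0,0,0],"turn": [0,0,6]},{"travel": [0,0,0],"turn": [0,0,12]},{"travel": [0,0,0],"turn": [0,0,18]},{"travel": [0,0,0],"turn": [0,0,24]},{"travel": [0,0,0],"turn": [0,0,30]}])

```text
time: 27.3
position: [0.554, 0.1286, 0.1881]
tool_rot: [-3.046, -0.767, -0.009]
ft_force: [-1.5, -0.4, 14.7]
grip_width: 0.289
grip_force: 14.9
```

```bash
python3 - <<'E'
from h import *
show()
E
```

```text
27.3 p [0.554  0.1286 0.1881] yaw 0.4932 z [ 0.006  0.002 -1.   ] F [-1.51 -0.41 14.73] M [-0.334  0.458  0.22 ] w 25.1 14.9 q [ 0.1   0.18 -0.41  1.67  0.07  1.3  -1.41]
```

step_arm(commands=[{"travel": [0,0,-0.002],"turn": [0,0,0]},{"travel": [0,0,-0.004],"turn": [0,0,0]},{"travel": [0,0,-0.004],"turn": [0,0,3]},{"travel": [0,0,-0.004],"turn": [0,0,6]},{"travel": [0,0,-0.004],"turn": [0,0,6]}])

```text
time: 27.8
position: [0.5521, 0.1283, 0.1883]
tool_rot: [-3.08, -0.61, -0.0]
ft_force: [-0.6, 0.1, 3.8]
grip_width: 0.286
grip_force: 14.5
```

```bash
python3 - <<'E'
from h import *
show()
im=cv2.cvtColor(ctrl.get_image("scene"),4);cv2.imwrite("pics/s11.png",im)
old=cv2.imread("pics/scene0.png")
# bolt: box +x face strip differences near bolt
Rb=Ro.from_euler('z',.152).as_matrix()
for z in (.05,.06,.066,.072):
  for d in (.087,.095,.103,.108): 
    uv=proj("scene",np.array([.5497,.1326,0])+Rb@[d,0,z])[0].round().astype(int);print(z,d,uv,old[uv[1],uv[0]],im[uv[1],uv[0]])
df=cv2.absdiff(old,im).max(2)[190:270,310:370];ys,xs=np.where(df>30);print(len(xs),xs.min()+310,xs.max()+310,ys.min()+190,ys.max()+190)
E
```

```text
27.8 p [0.5521 0.1283 0.1883] yaw 0.3912 z [-0.     0.001 -1.   ] F [-0.55  0.14  3.8 ] M [-0.028  0.107  0.14 ] w 24.9 14.5 q [ 0.09  0.18 -0.41  1.67  0.07  1.31 -1.51]
0.05 0.087 [330 226] [70 70 71] [69 69 71]
0.05 0.095 [332 227] [85 81 83] [86 82 83]
0.05 0.103 [334 228] [86 83 82] [88 85 85]
0.05 0.108 [336 229] [75 73 76] [76 73 76]
0.06 0.087 [330 223] [108 105 103] [110 106 103]
0.06 0.095 [333 224] [91 86 87] [100  98  96]
0.06 0.103 [335 225] [99 93 92] [98 94 94]
0.06 0.108 [336 226] [95 90 89] [89 85 86]
0.066 0.087 [330 222] [109 106 103] [110 108 105]
0.066 0.095 [333 223] [85 84 84] [127 122 118]
0.066 0.103 [335 224] [101  96  95] [126 121 118]
0.066 0.108 [336 225] [99 93 92] [93 92 90]
0.072 0.087 [331 220] [111 106 104] [112 108 106]
0.072 0.095 [333 221] [115 110 108] [175 166 160]
0.072 0.103 [335 222] [89 86 85] [193 183 176]
0.072 0.108 [337 223] [100  95  92] [113 111 108]
578 310 340 190 224
```

step_arm(commands=[{"travel": [0,0,-0.001],"turn": [0,0,2]},{"travel": [0,0,-0.001],"turn": [0,0,4]},{"travel": [0,0,-0.001],"turn": [0,0,6]},{"travel": [0,0,-0.001],"turn": [0,0,6]}])

```text
time: 28.25
position: [0.5516, 0.1282, 0.1884]
tool_rot: [-3.108, -0.448, 0.002]
ft_force: [-0.2, -0.2, 0.9]
grip_width: 0.291
grip_force: 14.6
```

```bash
python3 - <<'E'
from h import *
show()
E
```

```text
28.25 p [0.5516 0.1282 0.1884] yaw 0.2866 z [-0.002  0.001 -1.   ] F [-0.23 -0.19  0.93] M [-0.021  0.012  0.098] w 25.3 14.6 q [ 0.08  0.17 -0.4   1.67  0.07  1.31 -1.61]
```

step_arm(commands=[{"travel": [0,0,0],"turn": [0,0,2]},{"travel": [0,0,0],"turn": [0,0,4]},{"travel": [0,0,0],"turn": [0,0,6]},{"travel": [0,0,0],"turn": [0,0,6]}])

```text
time: 28.65
position: [0.5515, 0.1282, 0.1884]
tool_rot: [-3.127, -0.285, 0.002]
ft_force: [1.0, -0.1, 1.9]
grip_width: 0.291
grip_force: 14.6
```

```bash
python3 - <<'E'
from h import *
show()
E
```

```text
28.65 p [0.5515 0.1282 0.1884] yaw 0.1819 z [-0.002  0.001 -1.   ] F [ 0.96 -0.08  1.95] M [0.016 0.022 0.103] w 25.3 14.6 q [ 0.07  0.17 -0.39  1.67  0.07  1.31 -1.72]
```

step_arm(commands=[{"travel": [0,0,0],"turn": [0,0,2]},{"travel": [0,0,0],"turn": [0,0,4]},{"travel": [0,0,0],"turn": [0,0,4]}])

```text
time: 28.95
position: [0.5515, 0.1281, 0.1884]
tool_rot: [-3.135, -0.176, 0.003]
ft_force: [0.5, 0.3, -0.3]
grip_width: 0.289
grip_force: 14.6
```

```bash
python3 - <<'E'
from h import *
show()
E
```

```text
28.95 p [0.5515 0.1281 0.1884] yaw 0.1121 z [-0.002  0.001 -1.   ] F [ 0.53  0.31 -0.29] M [ 0.012 -0.     0.106] w 25.2 14.6 q [ 0.07  0.17 -0.38  1.67  0.06  1.31 -1.79]
```

step_arm(commands=[{"travel": [0,0,0],"turn": [0,0,2]},{"travel": [0,0,0],"turn": [0,0,4]},{"travel": [0,0,0],"turn": [0,0,4]}])

```text
time: 29.25
position: [0.5515, 0.1281, 0.1885]
tool_rot: [-3.14, -0.066, 0.003]
ft_force: [-0.1, 0.7, -0.3]
grip_width: 0.288
grip_force: 14.5
```

```bash
python3 - <<'E'
from h import *
show()
im=cv2.cvtColor(ctrl.get_image("scene"),4);cv2.imwrite("pics/s12.png",im)
old=cv2.imread("pics/scene0.png")
Rb=Ro.from_euler('z',.152).as_matrix()
for d in np.arange(.084,.114,.002):
    uv=proj("scene",np.array([.5497,.1326,0])+Rb@[d,0,.072]).astype(np.float32)
    print(round(d,3),[int(cv2.remap(i.max(2),uv[:,:1],uv[:,1:],1)[0,0]) for i in (old,cv2.imread("pics/s11.png"),im)])
E
```

```text
29.25 p [0.5515 0.1281 0.1885] yaw 0.0423 z [-0.002  0.001 -1.   ] F [-0.14  0.65 -0.3 ] M [0.001 0.006 0.101] w 25.0 14.5 q [ 0.06  0.17 -0.38  1.67  0.06  1.31 -1.85]
0.084 [151, 154, 155]
0.086 [126, 128, 128]
0.088 [112, 113, 113]
0.09 [110, 111, 112]
0.092 [112, 112, 114]
0.094 [114, 148, 148]
0.096 [111, 169, 170]
0.098 [96, 169, 171]
0.1 [84, 171, 173]
0.102 [90, 178, 180]
0.104 [96, 171, 172]
0.106 [98, 157, 159]
0.108 [99, 128, 169]
0.11 [98, 106, 169]
0.112 [98, 100, 144]
```

step_arm(commands=[{"travel": [0,0,0],"turn": [0,0,0]},{"travel": [0,0,0],"turn": [0,0,2]},{"travel": [0,0,0],"turn": [0,0,4]},{"travel": [0,0,0],"turn": [0,0,4]}], force=25)

```text
time: 29.7
position: [0.5515, 0.1282, 0.1885]
tool_rot: [-3.14, 0.043, 0.003]
ft_force: [0.2, -0.8, -2.0]
grip_width: 0.29
grip_force: 25.2
```

```bash
cat > b.py <<'E'
from h import *
import sys
show()
im=cv2.cvtColor(ctrl.get_image("scene"),4);cv2.imwrite(f"pics/{sys.argv[1]}.png",im)
Rb=Ro.from_euler('z',.152).as_matrix()
P=[[int(cv2.remap(i.max(2),*[proj("scene",np.array([.5497,.1326,0])+Rb@[d,0,.072]).astype(np.float32)[:,k:k+1] for k in (0,1)],1)[0,0]) for d in np.arange(.104,.122,.001)] for i in [cv2.imread(f"pics/{f}.png") for f in ("scene0","s11","s12",sys.argv[1])]]
for r in P: print(r)
E
python3 b.py s13
```

```text
29.7 p [0.5515 0.1282 0.1885] yaw -0.0277 z [-0.002  0.001 -1.   ] F [ 0.22 -0.83 -2.01] M [ 0.032 -0.007  0.536] w 25.2 25.2 q [ 0.06  0.17 -0.37  1.67  0.06  1.31 -1.92]
[96, 97, 98, 99, 99, 99, 98, 98, 98, 99, 99, 97, 97, 96, 97, 97, 99, 97]
[171, 164, 157, 142, 128, 116, 106, 102, 100, 98, 96, 93, 92, 93, 95, 97, 99, 98]
[172, 165, 159, 164, 169, 174, 169, 155, 144, 132, 120, 111, 105, 101, 98, 97, 97, 94]
[173, 166, 160, 165, 170, 174, 170, 156, 145, 133, 120, 111, 104, 100, 98, 98, 98, 95]
```

step_arm(commands=[{"travel": [0,0,0],"turn": [0,0,-2]},{"travel": [0,0,0],"turn": [0,0,-3]},{"travel": [0,0,0],"turn": [0,0,-3]}], force=5)

```text
time: 30.05
position: [0.5516, 0.1281, 0.1886]
tool_rot: [-3.14, -0.036, 0.002]
ft_force: [0.4, -0.1, -3.9]
grip_width: 0.301
grip_force: 4.7
```

step_arm(commands=[{"travel": [0,0,0],"turn": [0,0,0]},{"travel": [0,0,0],"turn": [0,0,0]},{"travel": [0,0,0],"turn": [0,0,0]},{"travel": [0,0,0],"turn": [0,0,0]},{"travel": [0,0,0],"turn": [0,0,0]}], gripper=0.6)

```text
time: 30.55
position: [0.5519, 0.1282, 0.1891]
tool_rot: [-3.14, -0.036, 0.001]
ft_force: [-0.6, 0.1, -0.4]
grip_width: 0.582
grip_force: 0.0
```

step_arm(commands=[{"travel": [0,0,-0.02],"turn": [0,0,0]},{"travel": [0,0,-0.05],"turn": [0,0,0]},{"travel": [0,0,-0.08],"turn": [0,0,0]},{"travel": [0,0,-0.11],"turn": [0,0,0]},{"travel": [0,0,-0.13],"turn": [0,0,0]}])

```text
time: 31.05
position: [0.5525, 0.1282, 0.3215]
tool_rot: [-3.139, -0.036, -0.003]
ft_force: [0.8, 0.3, -1.0]
grip_width: 0.6
grip_force: 0.0
```

```bash
python3 b.py s14; python3 - <<'E'
from h import *
im=cv2.imread("pics/s14.png");old=cv2.imread("pics/scene0.png")
# key bar & cover knob in scene, and socket stand unchanged
c,b=barfit("scene",.210,.550,.132,np.arange(-.7,.6,.1),70,.01,.002);print(np.round(b,3),[round(c(b[1],b[2],b[3],z),2) for z in (.198,.204,.21,.216,.224)])
d=cv2.absdiff(im,old).max(2)
for n,(x0,x1,y0,y1) in dict(socket=(210,255,230,290),tin=(218,246,198,225),hammer=(245,320,160,205),tube=(284,312,245,295),tape=(333,355,160,187),rule=(143,183,235,260)).items(): print(n,(d[y0:y1,x0:x1]>40).mean().round(3))
E
```

```text
31.05 p [0.5525 0.1282 0.3215] yaw 0.0229 z [ 0.002  0.002 -1.   ] F [ 0.78  0.27 -1.01] M [0.029 0.029 0.02 ] w 52.2 0.0 q [ 0.06  0.13 -0.37  1.46  0.05  1.56 -1.86]
[96, 97, 98, 99, 99, 99, 98, 98, 98, 99, 99, 97, 97, 96, 97, 97, 99, 97]
[171, 164, 157, 142, 128, 116, 106, 102, 100, 98, 96, 93, 92, 93, 95, 97, 99, 98]
[172, 165, 159, 164, 169, 174, 169, 155, 144, 132, 120, 111, 105, 101, 98, 97, 97, 94]
[171, 164, 158, 162, 168, 172, 168, 155, 145, 132, 119, 110, 103, 99, 97, 96, 96, 93]
[ 0.286  0.56   0.132 -0.7  ] [np.float64(0.19), np.float64(0.25), np.float64(0.29), np.float64(0.27), np.float64(0.25)]
socket 0.0
tin 0.0
hammer 0.354
tube 0.0
tape 0.002
rule 0.0
```

step_arm(commands=[{"travel": [-0.04,0.03,0],"turn": [0,0,0]},{"travel": [-0.07,0.07,0],"turn": [0,0,0]},{"travel": [-0.08,0.12,0],"turn": [0,0,0]},{"travel": [-0.08,0.17,0],"turn": [0,0,0]},{"travel": [-0.08,0.22,0],"turn": [0,0,0]}])

```text
time: 31.65
position: [0.4759, -0.0946, 0.318]
tool_rot: [-3.14, -0.036, 0.002]
ft_force: [1.5, 0.9, -0.6]
grip_width: 0.6
grip_force: 0.0
```

```bash
python3 - <<'E'
from h import *
show()
for n,q in (("scene",(.5497,.1326)),("top",(.5523,.1276))):
    c,b=barfit(n,.210,*q,np.arange(1.2,2.0,.05),70 if n=="scene" else 40,.008,.002);print(n,np.round(b,3),[(z,round(max(c(q[0],q[1],p,z) for p in np.arange(1.2,2,.05)),2)) for z in (.198,.204,.21,.216,.224)])
d=cv2.absdiff(cv2.imread("pics/bf_top.png"),cv2.imread("pics/top0.png")).max(2)
print('hammer',(d[250:290,155:270]>40).mean(),'jar',(d[130:165,115:155]>40).mean(),'socket',(d[160:235,330:385]>40).mean())
# cover knob
for n,C in (("scene",(.002,-.004)),("top",(-.0008,.001))):
    im=cv2.imread(f"pics/bf_{n}.png");uv=proj(n,[.5933-C[0],.1871-C[1],.135])[0].round().astype(int);print(n,im[uv[1],uv[0]])
E
```

```text
31.65 p [ 0.4759 -0.0946  0.318 ] yaw 0.0232 z [-0.001  0.001 -1.   ] F [ 1.45  0.93 -0.59] M [-0.006 -0.034  0.042] w 52.2 0.0 q [ 0.3  -0.06 -0.15  1.65 -0.01  1.55 -1.4 ]
scene [0.711 0.552 0.131 1.65 ] [(0.198, np.float64(0.47)), (0.204, np.float64(0.67)), (0.21, np.float64(0.69)), (0.216, np.float64(0.57)), (0.224, np.float64(0.2))]
top [0.737 0.548 0.126 1.7  ] [(0.198, np.float64(0.78)), (0.204, np.float64(0.75)), (0.21, np.float64(0.71)), (0.216, np.float64(0.76)), (0.224, np.float64(0.7))]
hammer 0.0 jar 0.0 socket 0.5149090909090909
scene [49 54 60]
top [19 17 15]
```

```bash
python3 -c "
from bench import ctrl
print(ctrl.close_job())"
```

```text
the job is handed in; nothing more can be done
None
```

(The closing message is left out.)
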